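Fasten the draw latch of the food carrier

ROBOT

A 6-joint arm with a two-finger parallel gripper is mounted at the origin on the work surface. World frame = base frame: x ahead of the robot, y to its left, z up, the work surface at z = 0. Lengths are in m, angles in rad, forces in N, time in s.
With the tool pointing down it reaches from about 0.35 to 0.975 m from the base axis. Payload 4.9 kg.
Tool frame: the origin (TCP) lies at the very end of the fingers, on their centre line; the grasp point (between the pads) lies 19 mm behind it; z points along the fingers, x is the direction in which the jaws open and shut, and the axes are right-handed (so a half turn about z gives the same grasp; the last joint's range is limited). The gripper opens to 85 mm and grips with 20 to 120 N. Pads are 22 mm wide; open, the fingers measure 114 mm over their backs; the gripper's body (76 mm by 85 mm) begins 54 mm behind the grasp point. The pads swing forward as they close: fully open they stand 13 mm farther back than shut.
Start: joints at [1.128, 0.053, 1.613, -0, 1.476, -0.119], TCP at [0.199, 0.593, 0.231] pointing down, gripper open.
Joint ranges: [-3.01, 3.01], [-1.01, 2.22], [0.06, 2.58], [-1.02, 4.17], [0.09, 2.62], [-3.14, 3.14]. Speed limits (rad/s): [2.57, 2.57, 3.14, 3.14, 3.14, 3.14].

INTERFACE

Orientations are given as a rotation vector (axis times angle).
In Python, from station import ctrl, get_image, calibration, job gives the robot as it stands.
- The arm moves only by the tool jog_arm, never from a script. Its argument "deltas" is a list of rows, each a list of 3 entries, a list of its own where there are three numbers: the turn, a rotation vector about the tool's x, y, z in degrees, then the shift along the tool's x, y, z in m, then the finger opening in m, from 0 to 0.0854. In form: [[[ax, ay, az], [tx, ty, tz], gripper], ...]. A call has 1 to 12 rows; each row is the pose to reach, as a shift and turn from the pose commanded when the call began, along the tool's axes at that moment; what a row does not reach only later rows make up. A row lasts 1/12 s, in which the tool goes at most 41.7 mm and 7.16 degrees, less where a joint would pass 70% of its speed; a pose out of reach is approached as far as the arm can. A call with a gripper value outside its range is refused whole. The fingers move at their own pace and stop on an object; "squeeze" is the grip in N (left out, the last holds). Time passes only in rows, so rows that repeat a pose let the fingers close. It gives the time, the measured TCP pose, the force and the opening at its end, in the units of the state.
- ctrl.get_obs(): the state, without advancing time (a new reading comes with each control period).
- get_image(name): name is "side" or "top" or "wrist"; returns the picture (480x640x3 uint8, red, green, blue); there is no depth.
- calibration(name): a dict with "mtx" (3x3 intrinsics, pixels), "origin" and "rotation" of the camera in the world; the wrist camera has in their place "tool_from_camera" (4x4, takes a point from camera to tool coordinates, whose origin is the TCP and whose axes are the tool frame's). Camera axes: x right, y up, looking along -z (the intrinsics and any distortion apply to the point x, -y, -z); pixel columns grow to the right and rows downward; lengths in m; the calibration is good to about 2 mm. A picture is of the moment at which its call begins: read the wrist's pose just before it. calibration takes no time and is no camera call.
- job.finish_job(): hands the job in, once; it reports no verdict.
The state is a dict: "t": time; "q": joint angles; "dq": joint speeds; "effort": joint torques, N m; "tool_pos": TCP position; "tool_rot": TCP orientation; "contact_force": force on the tool from outside, world axes, zero at the start; "wrist_torque": the same for the moment, N m; "opening": finger opening in m.
Only numpy, scipy, OpenCV 4.12 (cv2) and the standard library are available. Lean on these libraries where they do the work, as an engineer would, in place of code of your own. Each camera call takes 0.05 s, during which the arm holds its last target.

TASK

Make the insulated food carrier ready for the drive: its lid is down but still rides up on its gasket. Hook the steel wire loop of the draw latch on its front over the brass keeper on the lid, then press the latch lever down flat, over centre, until it snaps home behind its spring catch and the lid is drawn down tight. Press firmly but never force it (no more than about 22 N on the lid or the lever), leave everything else on the table where it stands, and finish with the arm clear.

Things in the scene. Friction and masses are not known exactly. Their poses are not given: they have to be found in the camera images.
- carrier: insulated food carrier (dark, almost black plastic), too heavy to move: 330 deep (x) x 420 wide (y) x 194 mm high latched. Origin: centre of its underside on the table; x to its back, z up. Draw latch at y = 0 on the front wall (x = -165), facing the robot: lever hinge line along y at x = -188, z = 118, but riveted on over hand-cut packing: up to 8 mm off in x, 5 in y, 1.5 in z.
- lever (a joint): latch lever, rad: 0 = flat on the front, pointing down (hard stop); pi/2 = straight out at the robot; stop at 2.1. Steel, 28 wide, 4 thick, 59 long from the hinge, red strip on the outer face. Stays where left. Loop hooked: pulls from 1.3, 8 to 12 N at 42 mm from the hinge near 0.8, nothing at 0.25; from 0.11 to 0.05 the spring catch takes 10 to 20 N near the lever's end, then it snaps to 0.
- bail (a joint): wire loop (bail) on the lever, rad: 0 = lying on the lever, 0.08 off its direction to the outer side; grows as it swings up to the keeper; 1.2 to 1.6 once over the lip, about 3.0 latched. Swings freely. Wire 5 thick, loop 43 wide; cross bar (along y) 77.5 from its pivots, which sit on the lever 18 from the hinge line, 16 degrees off the lever's direction (toward the tub when flat).
- keeper_seat (a point): where the middle of the cross bar sits in the brass keeper on the lid's front; x to the back, z up. 21.5 before the front wall; 184 above the table unlatched, 178 latched (12 N per mm). Keeper 24 wide: shelf 2.5 below this point, block 5.5 behind it, upturned lip (3 thick) 5.5 in front of it, lip top 4 above it: the bar's centre passes 6.5 above (it does while the lever is over 1.8).
- cups: stack of paper cups upside down, 80 across, 110 high, in front of the carrier beside the latch. Origin under it.
- olive_tray: foil tray of olives, 166 x 226 x 42, in front of the carrier beside the latch. Origin under it.
- salad_tray: foil tray of food, 166 x 226 x 42. Origin under it.
- plates: stack of paper plates, 230 across, 54 high. Origin under it.
- water_bottle: clear bottle, 80 across, 240 high. Origin under it.
- wine_bottle: green glass bottle, 76 across, 240 high. Origin under it.

How it is judged:
By the outcome, as a careful person would: the job done as asked, in the order asked, and still so for the second after the job is handed in, with the robot touching nothing.
It also fails if it takes over 48 s, if anything falls off the work surface, if the arm or the gripper's body presses on something with over 40 N, if the wrist force passes 120 N, or if a joint passes its speed limit or range.

## Working session

There is one attempt and no reset: what is moved stays moved. The work goes in short steps, Python scripts to look and compute and a tool call to move; the robot and the scene stay as the last step left them, time stands still between calls to the robot, and variables do not carry over. Pictures are saved under pics/ and viewed, and the job is handed in when it is done.

Besides the shell and the picture viewer there is one more tool, called by a JSON object that holds its "api" and its "payload", one argument or row to a line. jog_arm: Moves the arm, as the interface text tells. Its arguments: {"type":"object","properties":{"deltas":{"type":"array","items":{"type":"array"}},"squeeze":{"type":"number"}},"required":["deltas"]}

```bash
ls; mkdir -p pics
python3 - <<'E'
from station import ctrl,get_image,calibration,job
import cv2
for n in ["side","top","wrist"]:
    im=get_image(n); cv2.imwrite(f"pics/{n}0.png",im[:,:,::-1]); c=calibration(n)
    print(n,{k:(v.round(4).tolist() if hasattr(v,'round') else v) for k,v in c.items()})
print(ctrl.get_obs())
E
```

```text
pics
side {'mtx': [[553.4068, 0.0, 325.5488], [0.0, 553.4068, 232.1243], [0.0, 0.0, 1.0]], 'origin': [0.0056, -1.1139, 1.3769], 'rotation': [0.7584, -0.1731, -0.4527]}
top {'mtx': [[552.3871, 0.0, 326.769], [0.0, 552.3871, 247.1112], [0.0, 0.0, 1.0]], 'origin': [0.1992, -0.0308, 1.9281], 'rotation': [0.1463, -0.1365, -1.5816]}
wrist {'mtx': [[365.5457, 0.0, 318.352], [0.0, 365.5457, 235.3806], [0.0, 0.0, 1.0]], 'tool_from_camera': [[1.0, 0.0005, -0.0001, 0.0009], [0.0004, -0.9448, -0.3277, -0.0845], [-0.0003, 0.3277, -0.9448, -0.1415], [0.0, 0.0, 0.0, 1.0]]}
{'t': 0.15, 'q': array([ 1.12798946e+00,  5.32139993e-02,  1.61396041e+00, -1.10287420e-05,
        1.47601678e+00, -1.19024092e-01]), 'dq': array([-8.82759048e-05, -3.59445768e-03, -2.10306913e-03, -2.18271053e-04,
        2.74866142e-03,  6.15638638e-04]), 'effort': array([ 2.37708782e-04, -3.94248068e+01, -3.70720375e+01, -1.01325286e-04,
        4.78985297e-03, -7.05492667e-06]), 'tool_pos': array([0.19865513, 0.5920787 , 0.23035086]), 'tool_rot': array([ 2.54982102e+00,  1.83387508e+00, -2.18929186e-03]), 'contact_force': array([-0.16606483, -0.37477602,  0.01154587]), 'wrist_torque': array([-0.00792785, -0.0039355 ,  0.02790266]), 'opening': 0.0852845814642995}
```

View pics/side0.png

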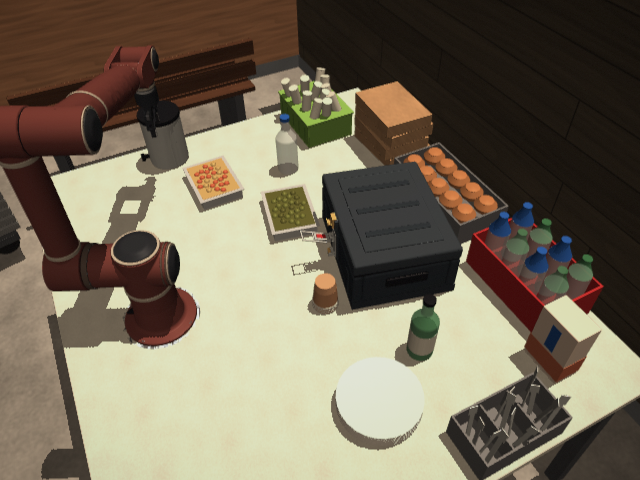

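View pics/top0.png

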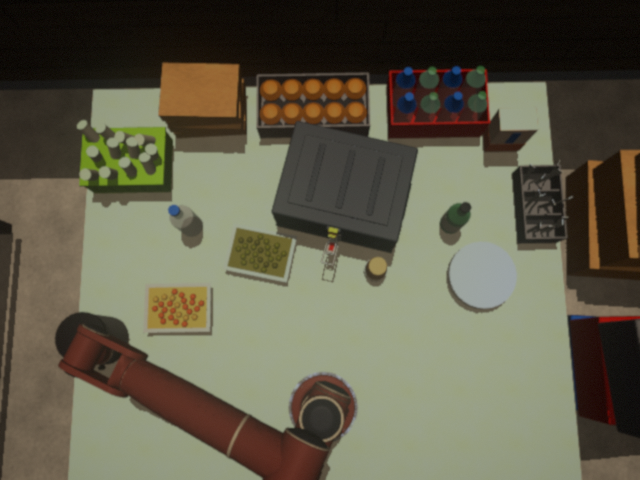

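View pics/wrist0.png

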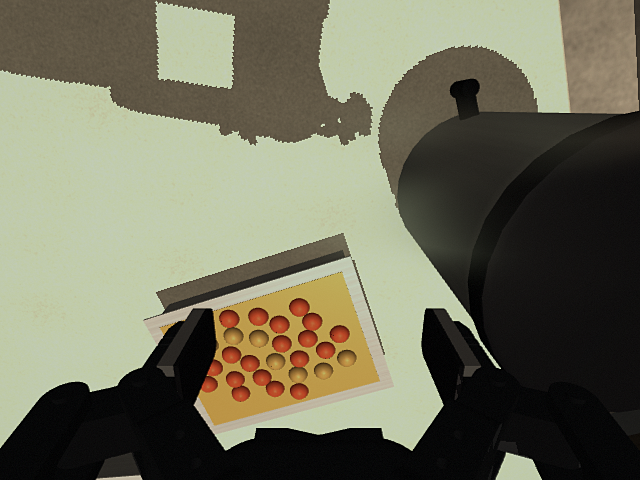

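Run:
```python
import cv2
a=cv2.imread("pics/side0.png")[150:330,230:470]; cv2.imwrite("pics/side0z.png",cv2.resize(a,None,fx=3.3,fy=3.3,interpolation=cv2.INTER_CUBIC))
a=cv2.imread("pics/top0.png")[110:290,220:420]; cv2.imwrite("pics/top0z.png",cv2.resize(a,None,fx=3.3,fy=3.3,interpolation=cv2.INTER_CUBIC))
```

```text
(no output)
```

View pics/side0z.png

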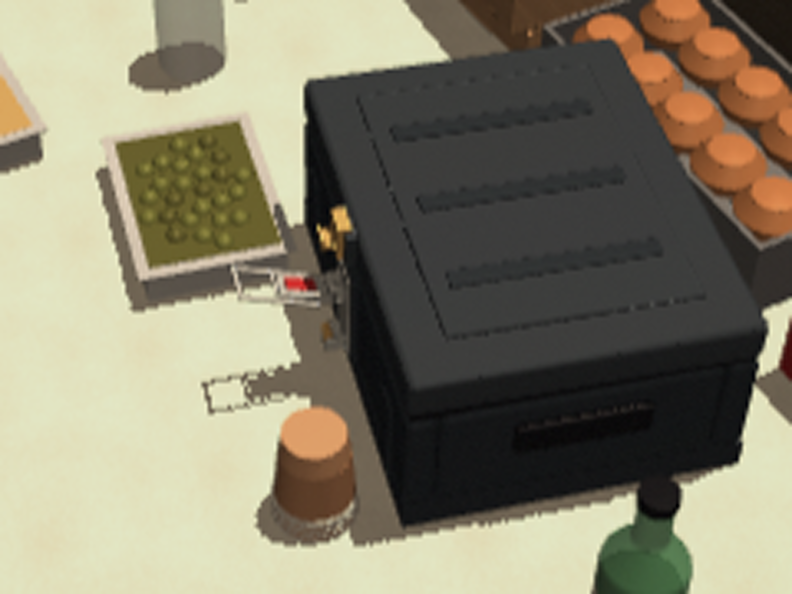

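View pics/top0z.png

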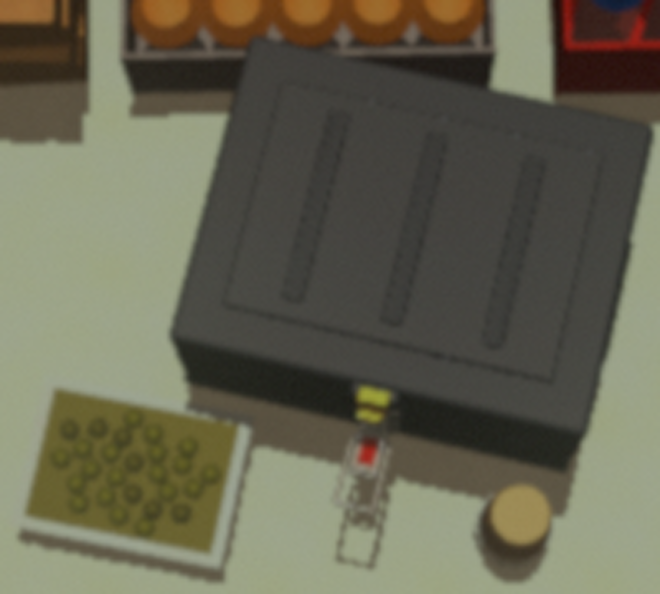

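```bash
cat > h.py <<'E'
import numpy as np,cv2
from scipy.spatial.transform import Rotation as R
from station import ctrl,get_image,calibration,job
def cam(n,obs=None):
    c=calibration(n); K=np.array(c['mtx'])
    if n=='wrist':
        T=np.array(c['tool_from_camera']); Rt=R.from_rotvec(obs['tool_rot']).as_matrix()
        return K,Rt@T[:3,:3],Rt@T[:3,3]+np.array(obs['tool_pos']),c.get('dist')
    r=np.array(c['rotation']); Rm=R.from_rotvec(r).as_matrix() if r.ndim==1 else r
    return K,Rm,np.array(c['origin']),None
def ray(cm,uv):
    K,Rm,o,_=cm; d=np.array([(uv[0]-K[0,2])/K[0,0],-(uv[1]-K[1,2])/K[1,1],-1.]); d=Rm@d; return o,d/np.linalg.norm(d)
def onz(cm,uv,z):
    o,d=ray(cm,uv); return o+d*(z-o[2])/d[2]
def proj(cm,p):
    K,Rm,o,_=cm; q=Rm.T@(np.asarray(p)-o); return np.array([K[0,2]+K[0,0]*q[0]/-q[2],K[1,2]-K[1,1]*q[1]/-q[2]])
def onplane(cm,uv,p0,n):
    o,d=ray(cm,uv); return o+d*((p0-o)@n)/(d@n)
def tri(c1,u1,c2,u2):
    o1,d1=ray(c1,u1);o2,d2=ray(c2,u2)
    A=np.array([d1,-d2]).T; s=np.linalg.lstsq(A,o2-o1,rcond=None)[0]
    a=o1+d1*s[0];b=o2+d2*s[1]; return (a+b)/2,np.linalg.norm(a-b)
E
python3 - <<'E'
from h import *
ct=cam('top');cs=cam('side')
print(calibration('top').keys())
P=[np.array(p)/3.3+[220,110] for p in [(256,40),(652,128),(582,432),(174,335)]]
Q=[onz(ct,p,.2) for p in P]
for q in Q: print(q.round(4))
print([np.linalg.norm(Q[i]-Q[(i+1)%4]).round(3) for i in range(4)])
S=[np.array(p)/3.3+[230,150] for p in [(306,82),(615,42),(763,325),(410,408)]]
Q=[onz(cs,p,.2) for p in S]
for q in Q: print(q.round(4))
print([np.linalg.norm(Q[i]-Q[(i+1)%4]).round(3) for i in range(4)])
print('keeper',tri(ct,np.array((373,403))/3.3+[220,110],cs,np.array((335,228))/3.3+[230,150]))
print('red',tri(ct,np.array((367,455))/3.3+[220,110],cs,np.array((299,285))/3.3+[230,150]))
print('barend',tri(ct,np.array((340,500))/3.3+[220,110],cs,np.array((236,265))/3.3+[230,150]))
print('cup top',onz(ct,np.array((520,515))/3.3+[220,110],.11),onz(cs,np.array((313,435))/3.3+[230,150],.11))
E
```

```text
dict_keys(['mtx', 'origin', 'rotation'])
[0.9361 0.0683 0.2   ]
[ 0.8363 -0.3251  0.2   ]
[ 0.5297 -0.2441  0.2   ]
[0.6325 0.15   0.2   ]
[np.float64(0.406), np.float64(0.317), np.float64(0.407), np.float64(0.314)]
[0.6274 0.1476 0.2   ]
[0.9351 0.0572 0.2   ]
[ 0.8313 -0.3301  0.2   ]
[ 0.5133 -0.27    0.2   ]
[np.float64(0.321), np.float64(0.401), np.float64(0.324), np.float64(0.433)]
keeper (array([ 0.5621576 , -0.04277185,  0.19150334]), np.float64(0.0023512930405805844))
red (array([ 0.52445183, -0.03685191,  0.127106  ]), np.float64(0.0017232940637360763))
barend (array([ 0.47397905, -0.00915749,  0.15348843]), np.float64(0.0005670780759448945))
cup top [ 0.46283587 -0.18969349  0.11      ] [ 0.46043977 -0.19288676  0.11      ]
```

```bash
cat >> h.py <<'E'
C0=np.array([0.7336,-0.0877,0.]); YAW=np.deg2rad(-14.6)
def toolR(tilt,yaw=None):
    yaw=YAW if yaw is None else yaw
    f=np.array([np.cos(yaw),np.sin(yaw),0]);k=np.array([0,0,1.]);t=np.deg2rad(tilt)
    z=-np.cos(t)*k+np.sin(t)*f; x=np.cos(t)*f+np.sin(t)*k
    return np.array([x,np.cross(z,x),z]).T
def delta(pos,Rt,ref=None):
    """shift/turn from the reference pose (default: measured)"""
    o=ctrl.get_obs(); p=o['tool_pos'];R0=R.from_rotvec(o['tool_rot']).as_matrix()
    if ref is not None: p,R0=ref
    return np.rad2deg(R.from_matrix(R0.T@Rt).as_rotvec()).round(2),(R0.T@(np.asarray(pos)-p)).round(4)
E
python3 - <<'E'
from h import *
print(delta([.42,-.006,.26],toolR(30)))
E
```

```text
(array([-22.43,  24.17,  83.94]), array([-0.4966,  0.4001, -0.0289]))
```

{"api": "jog_arm", "payload": {
  "deltas": [
    [[-22.4, 24.2, 83.9], [-0.497, 0.4, -0.029], 0.03],
    [[-22.4, 24.2, 83.9], [-0.497, 0.4, -0.029], 0.03],
    [[-22.4, 24.2, 83.9], [-0.497, 0.4, -0.029], 0.03],
    [[-22.4, 24.2, 83.9], [-0.497, 0.4, -0.029], 0.03],
    [[-22.4, 24.2, 83.9], [-0.497, 0.4, -0.029], 0.03],
    [[-22.4, 24.2, 83.9], [-0.497, 0.4, -0.029], 0.03],
    [[-22.4, 24.2, 83.9], [-0.497, 0.4, -0.029], 0.03],
    [[-22.4, 24.2, 83.9], [-0.497, 0.4, -0.029], 0.03],
    [[-22.4, 24.2, 83.9], [-0.497, 0.4, -0.029], 0.03],
    [[-22.4, 24.2, 83.9], [-0.497, 0.4, -0.029], 0.03],
    [[-22.4, 24.2, 83.9], [-0.497, 0.4, -0.029], 0.03],
    [[-22.4, 24.2, 83.9], [-0.497, 0.4, -0.029], 0.03]
  ]
}}

```text
t: 1.15
tool_pos: [0.3719, 0.1223, 0.254]
tool_rot: [2.971, -0.278, 0.766]
contact_force: [0.8, 0.3, 0.2]
opening: 0.03
```

Run:
```python
from h import *
print(delta([.42,-.006,.26],toolR(30)),ctrl.get_obs()['q'].round(3))
```

```text
(array([-1.12,  0.97,  3.61]), array([0.0647, 0.117 , 0.0308])) [ 0.299 -0.938  2.34  -0.25   1.298  0.499]
```

{"api": "jog_arm", "payload": {
  "deltas": [
    [[-1.1, 1.0, 3.6], [0.065, 0.117, 0.031], 0.03],
    [[-1.1, 1.0, 3.6], [0.065, 0.117, 0.031], 0.03],
    [[-1.1, 1.0, 3.6], [0.065, 0.117, 0.031], 0.03],
    [[-1.1, 1.0, 3.6], [0.065, 0.117, 0.031], 0.03],
    [[-1.1, 1.0, 3.6], [0.065, 0.117, 0.031], 0.03],
    [[-1.1, 1.0, 3.6], [0.065, 0.117, 0.031], 0.03]
  ]
}}

```text
t: 1.65
tool_pos: [0.4207, -0.005, 0.2596]
tool_rot: [2.95, -0.374, 0.785]
contact_force: [-0.3, 0.8, -0.6]
opening: 0.0301
```

Run:
```python
from h import *
o=ctrl.get_obs();im=get_image('wrist');np.save('obs1.npy',o,allow_pickle=True)
cv2.imwrite('pics/wrist1.png',im[:,:,::-1])
print(delta([.42,-.006,.26],toolR(30)),o)
im=get_image('side');cv2.imwrite('pics/side1.png',im[:,:,::-1])
cv2.imwrite("pics/side1z.png",cv2.resize(im[150:330,230:470,::-1],None,fx=3.3,fy=3.3,interpolation=cv2.INTER_CUBIC))
```

```text
(array([-0.08,  0.16,  0.28]), array([ 0.0001,  0.0023, -0.0004])) {'t': 1.65, 'q': array([-0.15608883, -0.92021743,  2.32599104, -0.05221886,  1.21778671,
        0.10138126]), 'dq': array([ 0.06485805, -0.00688212,  0.00368762,  0.00123917,  0.00296547,
        0.00317217]), 'effort': array([ -1.66576065,  -4.58844423, -40.01370907,  -0.20330933,
        -1.61517341,  -0.04293247]), 'tool_pos': array([ 0.42072126, -0.00495272,  0.25956361]), 'tool_rot': array([ 2.94998329, -0.37427519,  0.7854334 ]), 'contact_force': array([-0.25891248,  0.80690247, -0.64238223]), 'wrist_torque': array([0.11434141, 0.27393031, 0.04882683]), 'opening': 0.03010712267787622}
```

View pics/wrist1.png

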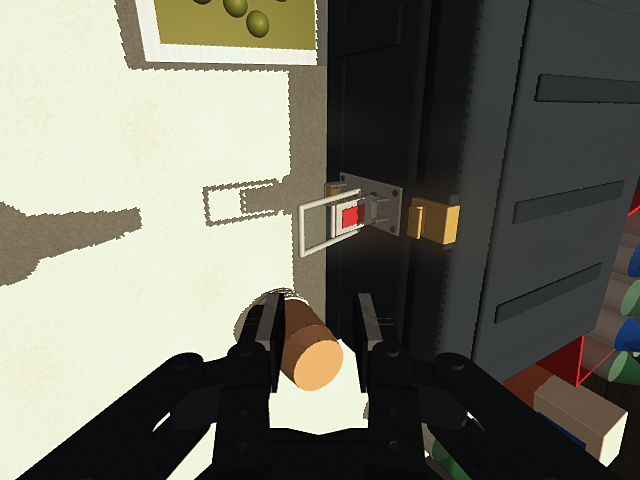

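View pics/side1z.png

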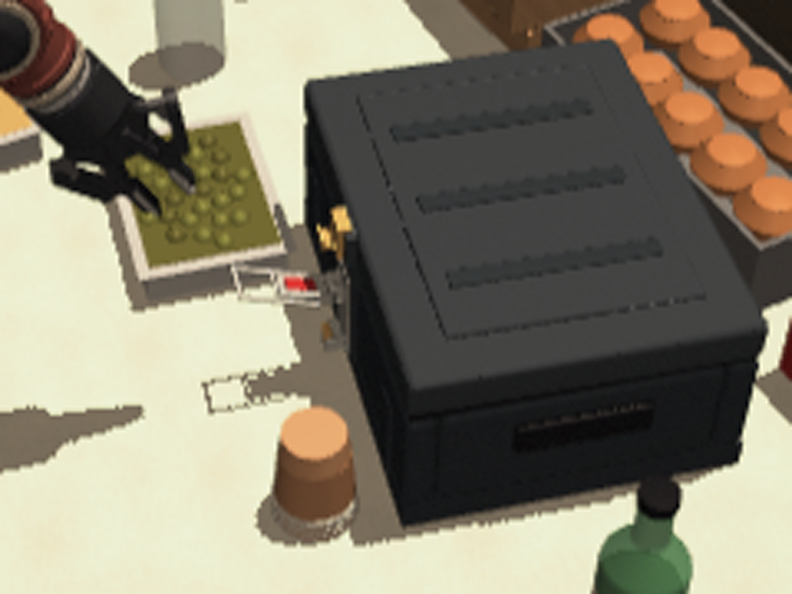

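Run:
```python
import cv2
a=cv2.imread("pics/wrist1.png")[160:275,285:475]; cv2.imwrite("pics/wrist1z.png",cv2.resize(a,None,fx=4.2,fy=4.2,interpolation=cv2.INTER_CUBIC))
```

```text
(no output)
```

View pics/wrist1z.png

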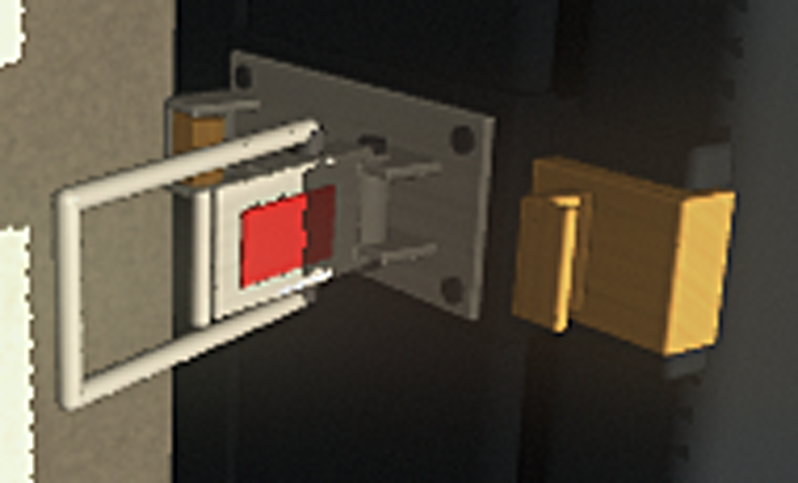

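```bash
cat >> h.py <<'E'
Yc=np.array([-np.sin(YAW),np.cos(YAW),0]);F=np.array([np.cos(YAW),np.sin(YAW),0])
def uyz(p): # carrier frame: out from hinge nominal x=-.188, y, z-0.118 in mm
    d=np.asarray(p)-C0; return np.array([-(d@F)-.188,d@Yc,d[2]-.118])*1000
def world(u,y,z): return C0-F*(u/1000+.188)+Yc*y/1000+np.array([0,0,.118+z/1000])
E
python3 - <<'E'
from h import *
o=np.load('obs1.npy',allow_pickle=True).item()
cw=cam('wrist',o);cs=cam('side');ct=cam('top')
Z=lambda x,y:(285+(x+.5)/4.2-.5,160+(y+.5)/4.2-.5)
S=lambda x,y:(230+(x+.5)/3.3-.5,150+(y+.5)/3.3-.5)
T=lambda x,y:(220+(x+.5)/3.3-.5,110+(y+.5)/3.3-.5)
n=Yc
print('lip top inner/outer edges z=70'); 
for p in [(578,200),(566,330),(556,200),(552,328)]: print(uyz(onz(cw,Z(*p),.188)).round(1))
print('block top front, z guess 80'); 
for z in (.19,.195,.2):
  for p in [(682,190),(665,352),(735,193),(714,348)]: print(z,uyz(onz(cw,Z(*p),z)).round(1))
print('hinge'); 
for p in [(372,165),(370,255)]: print(uyz(onz(cw,Z(*p),.118)).round(1))
# bar ends: tri wrist/side
for a,b in [((66,198),(234,264)),((72,402),(241,298))]:
    q,e=tri(cw,Z(*a),cs,S(*b)); print('bar',uyz(q).round(1),e.round(4))
# lever tip corners
for a in [(203,190),(205,325)]:
    for y0 in (14,-14):
        pass
E
```

```text
lip top inner/outer edges z=70
[ 4.3 16.2 70. ]
[ 4.1 -8.8 70. ]
[ 9.8 16.9 70. ]
[ 7.8 -7.7 70. ]
block top front, z guess 80
0.19 [-20.3  15.4  72. ]
0.19 [-21.1 -17.1  72. ]
0.19 [-35.3  12.9  72. ]
0.19 [-35.1 -18.8  72. ]
0.195 [-14.4  17.2  77. ]
0.195 [-15.1 -14.4  77. ]
0.195 [-29.   14.8  77. ]
0.195 [-28.8 -16.1  77. ]
0.2 [-8.5 19.1 82. ]
0.2 [ -9.2 -11.7  82. ]
0.2 [-22.7  16.8  82. ]
0.2 [-22.5 -13.3  82. ]
hinge
[-4.1  7.1  0. ]
[ -4.8 -13.9   0. ]
bar [86.2 18.4 30.1] 0.0027
bar [ 85.9 -22.2  26.8] 0.001
```

Run:
```python
from h import *
o=np.load('obs1.npy',allow_pickle=True).item()
cw=cam('wrist',o)
Z=lambda x,y:(285+(x+.5)/4.2-.5,160+(y+.5)/4.2-.5)
for z in (26,28.5,31):
  print([uyz(onz(cw,Z(*a),.118+z/1000)).round(1) for a in [(66,188),(71,410),(66,209),(72,388)]])
# tip of lever outer-face edge & width
for z in (14,18,22): print('tip',z,[uyz(onz(cw,Z(*a),.118+z/1000)).round(1) for a in [(216,188),(216,322),(195,190),(197,325)]])
# lower gap: pads center target
b=world(86,-2,28.5); print(b)
```

```text
[array([85.5, 18.8, 26. ]), array([ 85.1, -24.2,  26. ]), array([85.6, 14.9, 26. ]), array([ 84.9, -19.8,  26. ])]
[array([86.8, 19.5, 28.5]), array([ 86.4, -23. ,  28.5]), array([86.8, 15.7, 28.5]), array([ 86.1, -18.6,  28.5])]
[array([88. , 20.2, 31. ]), array([ 87.7, -21.8,  31. ]), array([88.1, 16.4, 31. ]), array([ 87.4, -17.5,  31. ])]
tip 14 [array([46. , 11.2, 14. ]), array([ 45.4, -17.1,  14. ]), array([50.9, 11.4, 14. ]), array([ 50., -17.,  14.])]
tip 18 [array([48.6, 12.4, 18. ]), array([ 48. , -15.5,  18. ]), array([53.4, 12.6, 18. ]), array([ 52.5, -15.3,  18. ])]
tip 22 [array([51.1, 13.6, 22. ]), array([ 50.6, -13.8,  22. ]), array([55.9, 13.8, 22. ]), array([ 55. , -13.7,  22. ])]
[ 0.46794355 -0.02056841  0.1465    ]
```

```bash
cat >> h.py <<'E'
def tcp(u,y,z,tilt,h):
    "TCP so that point (u,y,z) lies h mm behind the finger ends"
    t=np.deg2rad(tilt); return world(u-h*np.sin(t),y,z-h*np.cos(t))
E
python3 - <<'E'
from h import *
for h in (-50,7): print(tcp(86.5,-1.8,28.5,30,h),delta(tcp(86.5,-1.8,28.5,30,h),toolR(30)))
E
```

```text
[ 0.44331738 -0.0139471   0.18980127] (array([-0.13,  0.14,  0.38]), array([-0.0135,  0.0049,  0.0729]))
[ 0.47089709 -0.02113108  0.14043782] (array([-0.13,  0.14,  0.38]), array([-0.0134,  0.0051,  0.1299]))
```

{"api": "jog_arm", "payload": {
  "deltas": [
    [[-0.1, 0.1, 0.4], [-0.0135, 0.005, 0.03], 0.03],
    [[-0.1, 0.1, 0.4], [-0.0135, 0.005, 0.06], 0.03],
    [[-0.1, 0.1, 0.4], [-0.0135, 0.005, 0.08], 0.03],
    [[-0.1, 0.1, 0.4], [-0.0135, 0.005, 0.095], 0.03],
    [[-0.1, 0.1, 0.4], [-0.0135, 0.005, 0.105], 0.03],
    [[-0.1, 0.1, 0.4], [-0.0135, 0.005, 0.105], 0.03]
  ]
}}

```text
t: 2.25
tool_pos: [0.4579, -0.0168, 0.159]
tool_rot: [2.953, -0.375, 0.782]
contact_force: [0.2, -0.2, -0.4]
opening: 0.0302
```

```bash
cat > look.py <<'E'
import sys
from h import *
tag=sys.argv[1]; cams=sys.argv[2:] or ['wrist']
o=ctrl.get_obs();np.save(f'obs_{tag}.npy',o,allow_pickle=True)
for n in cams:
    im=get_image(n)[:,:,::-1]; cv2.imwrite(f'pics/{n}_{tag}.png',im)
    b={'wrist':(120,330,200,480),'side':(150,300,230,430),'top':(180,300,270,430)}[n]
    cv2.imwrite(f'pics/{n}_{tag}z.png',cv2.resize(im[b[0]:b[1],b[2]:b[3]],None,fx=2.8 if n=='wrist' else 4,fy=2.8 if n=='wrist' else 4,interpolation=cv2.INTER_CUBIC))
print(o['t'],'uyz',uyz(o['tool_pos']).round(1),'F',o['contact_force'].round(2),'op',round(o['opening'],4),'q',o['q'].round(3))
z=R.from_rotvec(o['tool_rot']).as_matrix()[:,2]; print('tilt',np.rad2deg(np.arctan2(z@F,-z[2])).round(1))
E
python3 look.py a wrist
```

```text
2.25 uyz [96.7 -0.9 41. ] F [ 0.17 -0.17 -0.44] op 0.0302 q [-0.176 -0.721  2.392 -0.046  0.954  0.093]
tilt 29.7
```

View pics/wrist_a.png

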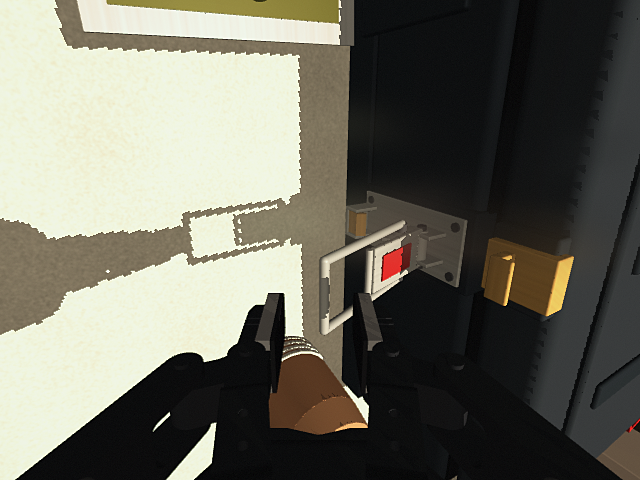

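Run:
```python
from h import *
o1=np.load('obs1.npy',allow_pickle=True).item();o2=np.load('obs_a.npy',allow_pickle=True).item()
c1=cam('wrist',o1);c2=cam('wrist',o2)
Z=lambda x,y:(285+(x+.5)/4.2-.5,160+(y+.5)/4.2-.5)
im=cv2.imread('pics/wrist_a.png')[235:345,305:440]; cv2.imwrite('pics/wa_z.png',cv2.resize(im,None,fx=5,fy=5,interpolation=cv2.INTER_CUBIC))
b=world(86.5,-1.8,28.5);print(proj(c1,b),proj(c2,b))
q,e=tri(c1,Z(69,300),c2,(325,295));print(uyz(q),e)
```

```text
[301.05367957 231.52872803] [324.7024978  297.56473085]
[84.45267744 -2.70687758 24.93709067] 0.00043699670717626285
```

View pics/wa_z.png

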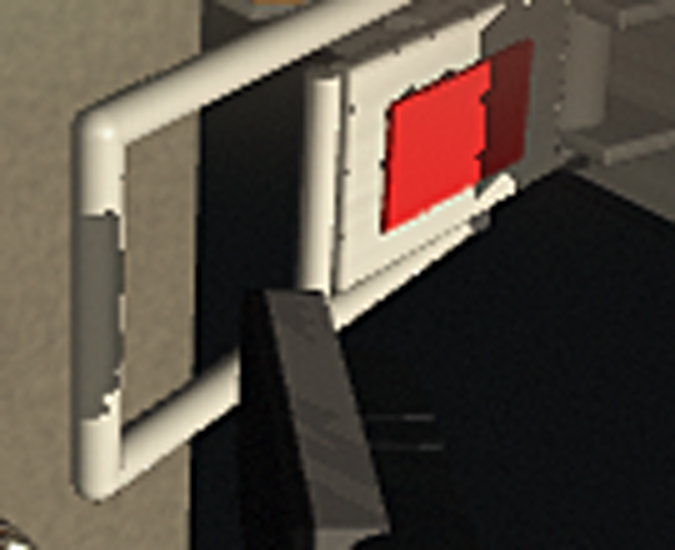

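Run:
```python
from h import *
o2=np.load('obs_a.npy',allow_pickle=True).item();o1=np.load('obs1.npy',allow_pickle=True).item()
c2=cam('wrist',o2);c1=cam('wrist',o1)
Z=lambda x,y:(285+(x+.5)/4.2-.5,160+(y+.5)/4.2-.5)
for z in (22,25,28,31): 
  print(z,[uyz(onz(c2,(305+x/5-.4,235+y/5-.4),.118+z/1000)).round(1) for x,y in [(97,112),(97,500)]])
q,e=tri(c1,Z(69,299),c2,(324.5,296.2));print(uyz(q),e)
```

```text
22 [array([83.2, 16.4, 22. ]), array([ 82.9, -27.8,  22. ])]
25 [array([85. , 17.9, 25. ]), array([ 84.7, -25.4,  25. ])]
28 [array([86.8, 19.3, 28. ]), array([ 86.4, -23.1,  28. ])]
31 [array([88.5, 20.7, 31. ]), array([ 88.2, -20.7,  31. ])]
[86.12263864 -1.52163694 27.71224981] 5.170268447595517e-05
```

{"api": "jog_arm", "payload": {
  "deltas": [
    [[0, 0, 0], [0.0024, 0.001, 0.012], 0.03],
    [[0, 0, 0], [0.0024, 0.001, 0.024], 0.03],
    [[0, 0, 0], [0.0024, 0.001, 0.024], 0.03],
    [[0, 0, 0], [0.0024, 0.001, 0.024], 0.015],
    [[0, 0, 0], [0.0024, 0.001, 0.024], 0.0],
    [[0, 0, 0], [0.0024, 0.001, 0.024], 0.0],
    [[0, 0, 0], [0.0024, 0.001, 0.024], 0.0],
    [[0, 0, 0], [0.0024, 0.001, 0.024], 0.0]
  ],
  "squeeze": 25
}}

```text
t: 2.97
tool_pos: [0.4725, -0.0234, 0.1434]
tool_rot: [2.948, -0.381, 0.791]
contact_force: [-2.7, 1.5, 1.0]
opening: 0.0037
```

```bash
python3 look.py b wrist side
```

```text
2.9667 uyz [80.9 -3.6 25.4] F [-2.67  1.5   1.05] op 0.0037 q [-0.187 -0.648  2.381 -0.044  0.887  0.089]
tilt 30.0
```

View pics/wrist_bz.png

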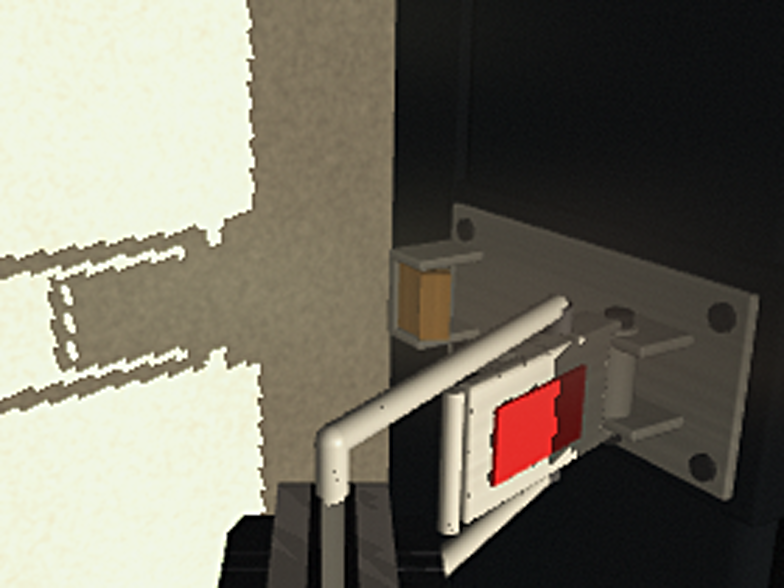

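View pics/side_bz.png

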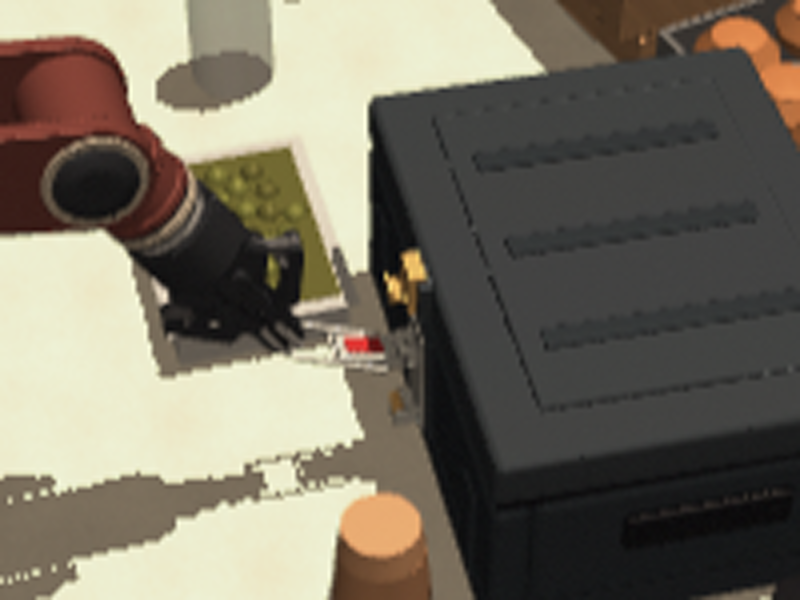

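Run:
```python
from h import *
o=np.load('obs_b.npy',allow_pickle=True).item();c=cam('wrist',o)
W=lambda x,y:(200+(x+.5)/2.8-.5,120+(y+.5)/2.8-.5)
Rt=R.from_rotvec(o['tool_rot']).as_matrix()
for p in [(333,427),(333,440)]:
  for y in (16,18,20):
    q=onplane(c,W(*p),world(0,y,0),Yc); print(y,uyz(q).round(1),'tool',(Rt.T@(q-o['tool_pos'])*1000).round(1))
for p in [(452,392),(452,533),(466,392)]:
  for z in (16,20,24): print('lever tip',z,uyz(onz(c,W(*p),.118+z/1000)).round(1))
```

```text
16 [80.9 16.  24.8] tool [ -0.3 -19.6   0.5]
18 [83.  18.  28.6] tool [ -0.3 -21.6  -3.8]
20 [85.2 20.  32.3] tool [ -0.3 -23.6  -8.1]
16 [83.2 16.  28.8] tool [ -0.3 -19.6  -4. ]
18 [85.2 18.  32.4] tool [ -0.3 -21.6  -8.2]
20 [87.3 20.  36. ] tool [ -0.3 -23.6 -12.4]
lever tip 16 [51.9 12.3 16. ]
lever tip 20 [54.9 14.5 20. ]
lever tip 24 [57.9 16.6 24. ]
lever tip 16 [ 50.6 -16.   16. ]
lever tip 20 [ 53.7 -13.   20. ]
lever tip 24 [ 56.8 -10.   24. ]
lever tip 16 [48.8 11.7 16. ]
lever tip 20 [51.9 13.8 20. ]
lever tip 24 [55.1 16.  24. ]
```

```bash
cat > arc.py <<'E'
import sys
from h import *
# usage: bar_u bar_z tiltnow  pu pz r e0 e1 t0 t1 n
a=list(map(float,sys.argv[1:])); pu,pz,r,e0,e1,t0,t1,n,h=a
o=ctrl.get_obs();R0=R.from_rotvec(o['tool_rot']).as_matrix()
def tp(e,t):
    e=np.deg2rad(e);return tcp(pu+r*np.cos(e),0,pz+r*np.sin(e),t,h)
p0=tp(e0,t0)
for k in range(1,int(n)+1):
    s=k/n;e=e0+(e1-e0)*s;t=t0+(t1-t0)*s
    print(round(e,1),'turn y',round(t-t0,1),'shift',(toolR(t0).T@(tp(e,t)-p0)*1000).round(1))
E
python3 arc.py 12.7 0 77.5 22 70 30 45 12 5
```

```text
26.0 turn y 1.2 shift [ 4.5 -0.  -3.2]
30.0 turn y 2.5 shift [ 9.2 -0.  -6.1]
34.0 turn y 3.8 shift [14.1 -0.  -8.6]
38.0 turn y 5.0 shift [ 19.1  -0.  -10.8]
42.0 turn y 6.2 shift [ 24.3  -0.  -12.7]
46.0 turn y 7.5 shift [ 29.6  -0.  -14.2]
50.0 turn y 8.8 shift [ 35.   -0.  -15.3]
54.0 turn y 10.0 shift [ 40.5  -0.  -16.1]
58.0 turn y 11.2 shift [ 46.    0.  -16.5]
62.0 turn y 12.5 shift [ 51.5  -0.  -16.5]
66.0 turn y 13.8 shift [ 57.   -0.  -16.1]
70.0 turn y 15.0 shift [ 62.5   0.  -15.4]
```

{"api": "jog_arm", "payload": {
  "deltas": [
    [[0, 1.2, 0], [0.0045, 0, -0.0032], 0.0],
    [[0, 2.5, 0], [0.0092, 0, -0.0061], 0.0],
    [[0, 3.8, 0], [0.0141, 0, -0.0086], 0.0],
    [[0, 5.0, 0], [0.0191, 0, -0.0108], 0.0],
    [[0, 6.2, 0], [0.0243, 0, -0.0127], 0.0],
    [[0, 7.5, 0], [0.0296, 0, -0.0142], 0.0],
    [[0, 7.5, 0], [0.0296, 0, -0.0142], 0.0]
  ]
}}

```text
t: 3.65
tool_pos: [0.4909, -0.0286, 0.1705]
tool_rot: [2.874, -0.371, 0.98]
contact_force: [0.3, 1.9, -0.5]
opening: 0.0032
```

```bash
python3 look.py c wrist
```

```text
3.65 uyz [61.8 -4.  52.5] F [ 0.29  1.86 -0.48] op 0.0032 q [-0.185 -0.703  2.4   -0.061  0.79   0.101]
tilt 37.7
```

View pics/wrist_c.png

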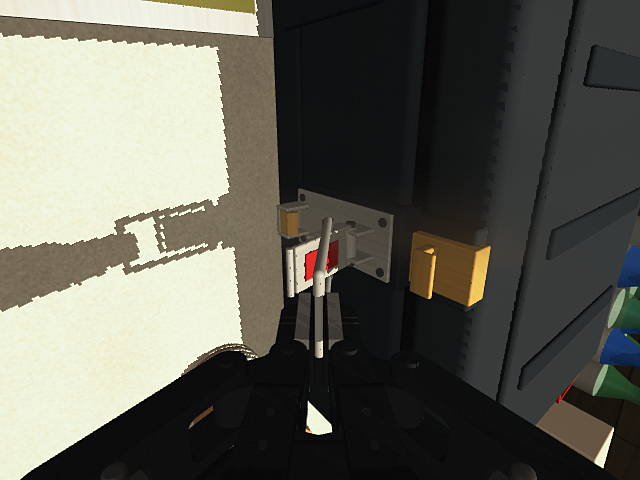

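```bash
python3 arc.py 12.7 0 77.5 46 94 37.5 46.5 12 5
```

```text
50.0 turn y 0.8 shift [ 5.5 -0.  -0.4]
54.0 turn y 1.5 shift [10.9  0.  -0.5]
58.0 turn y 2.2 shift [16.4 -0.  -0.1]
62.0 turn y 3.0 shift [21.8 -0.   0.6]
66.0 turn y 3.8 shift [27.2  0.   1.6]
70.0 turn y 4.5 shift [32.5  0.   3.1]
74.0 turn y 5.2 shift [37.6  0.   4.9]
78.0 turn y 6.0 shift [42.7 -0.   7. ]
82.0 turn y 6.8 shift [47.5  0.   9.5]
86.0 turn y 7.5 shift [52.2 -0.  12.3]
90.0 turn y 8.2 shift [56.7 -0.  15.5]
94.0 turn y 9.0 shift [60.9  0.  18.9]
```

{"api": "jog_arm", "payload": {
  "deltas": [
    [[0, 0.8, 0], [0.0055, 0, -0.0004], 0.0],
    [[0, 1.5, 0], [0.0109, 0, -0.0005], 0.0],
    [[0, 2.2, 0], [0.0164, 0, -0.0001], 0.0],
    [[0, 3.0, 0], [0.0218, 0, 0.0006], 0.0],
    [[0, 3.8, 0], [0.0272, 0, 0.0016], 0.0],
    [[0, 4.5, 0], [0.0325, 0, 0.0031], 0.0],
    [[0, 5.2, 0], [0.0376, 0, 0.0049], 0.0],
    [[0, 6.0, 0], [0.0427, 0, 0.007], 0.0],
    [[0, 6.8, 0], [0.0475, 0, 0.0095], 0.0],
    [[0, 6.8, 0], [0.0475, 0, 0.0095], 0.0]
  ]
}}

```text
t: 4.53
tool_pos: [0.533, -0.0397, 0.1911]
tool_rot: [2.8, -0.362, 1.141]
contact_force: [1.6, 2.5, -1.3]
opening: 0.0034
```

```bash
python3 look.py d wrist side
```

```text
4.5333 uyz [18.3 -4.1 73.1] F [ 1.61  2.55 -1.34] op 0.0034 q [-0.189 -0.629  2.36  -0.079  0.639  0.113]
tilt 44.3
```

View pics/wrist_d.png

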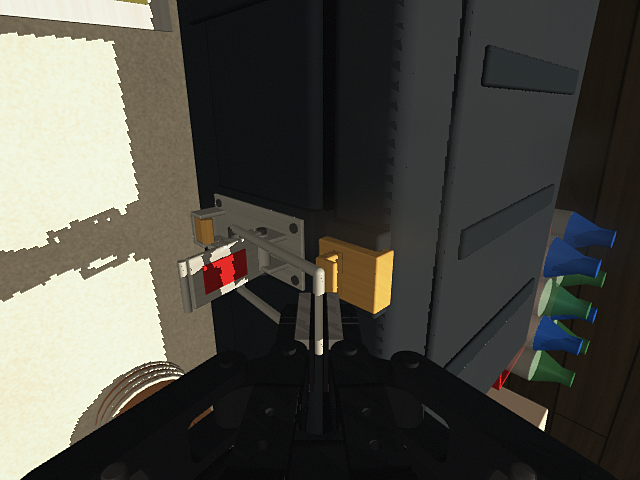

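View pics/side_dz.png

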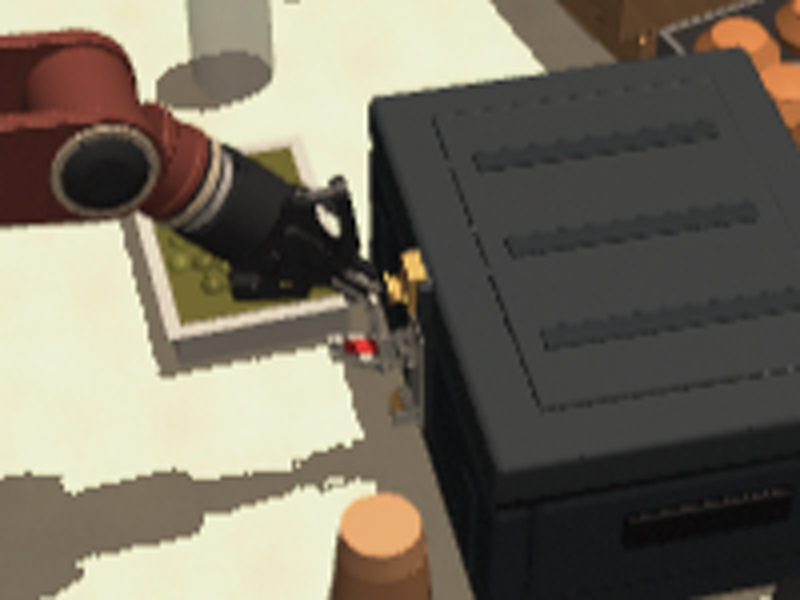

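{"api": "jog_arm", "payload": {
  "deltas": [
    [[0, 0.3, 0], [0.0035, 0, 0.003], 0.0],
    [[0, 0.5, 0], [0.007, 0, 0.006], 0.0],
    [[0, 0.7, 0], [0.0105, 0, 0.009], 0.0],
    [[0, 0.7, 0], [0.0105, 0, 0.009], 0.0],
    [[0, 0.7, 0], [0.0105, 0, 0.009], 0.0]
  ]
}}

```text
t: 5.05
tool_pos: [0.5458, -0.0431, 0.1916]
tool_rot: [2.793, -0.361, 1.155]
contact_force: [0.6, 4.1, -2.9]
opening: 0.0038
```

```bash
python3 look.py e wrist
```

```text
5.05 uyz [ 5.  -4.1 73.6] F [ 0.63  4.06 -2.94] op 0.0038 q [-0.191 -0.586  2.337 -0.081  0.608  0.114]
tilt 44.9
```

View pics/wrist_ez.png

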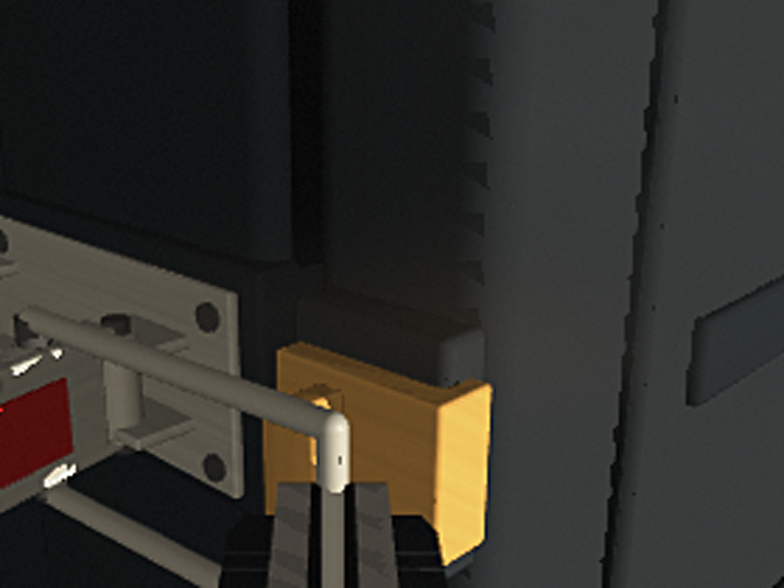

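Run:
```python
import cv2
im=cv2.imread('pics/wrist_e.png')[235:345,285:400]; cv2.imwrite('pics/we_z.png',cv2.resize(im,None,fx=6,fy=6,interpolation=cv2.INTER_CUBIC))
im=cv2.imread('pics/wrist_d.png')[225:345,285:405]; cv2.imwrite('pics/wd_z.png',cv2.resize(im,None,fx=6,fy=6,interpolation=cv2.INTER_CUBIC))
```

```text
(no output)
```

View pics/we_z.png

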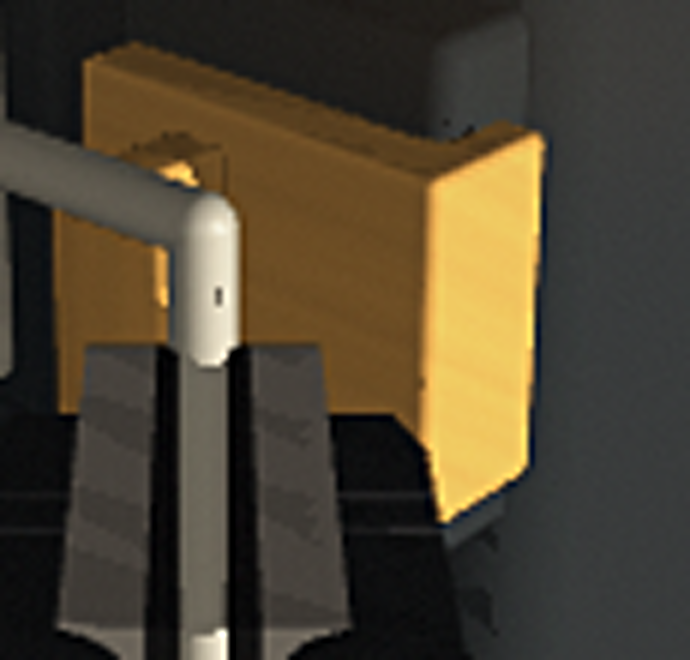

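View pics/wd_z.png

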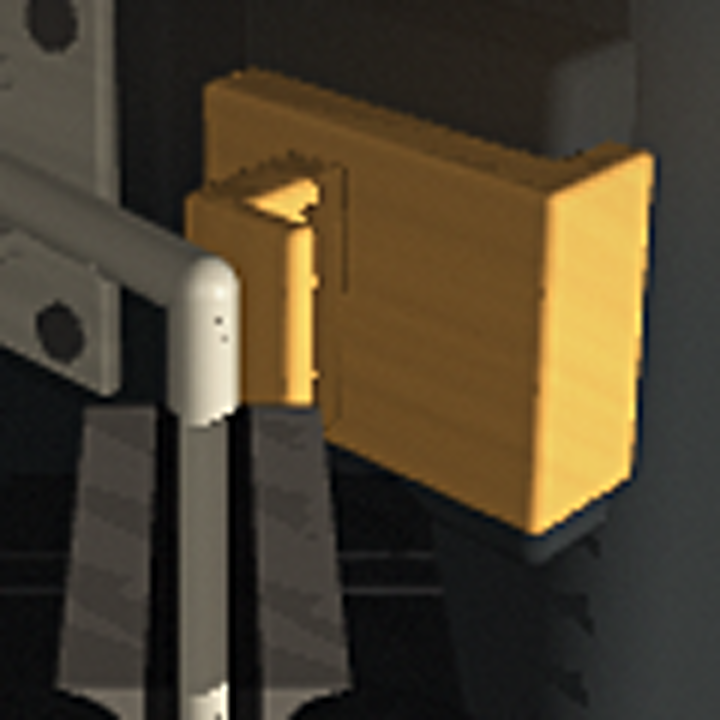

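Run:
```python
from h import *
o=np.load('obs_d.npy',allow_pickle=True).item();c=cam('wrist',o)
D=lambda x,y:(285+(x+.5)/6-.5,225+(y+.5)/6-.5)
for p,z in [((290,228),70),((312,222),70),((550,192),83),((530,530),83),((550,192),80),((530,530),80),((290,402),70)]: print('keeper',p,uyz(onz(c,D(*p),.118+z/1000)).round(1))
for p in [(203,258),(203,290)]:
  for u in (20,22,24): print('bar',p,uyz(onplane(c,D(*p),world(u,0,0),F)).round(1))
```

```text
keeper (290, 228) [ 7.  15.7 70. ]
keeper (312, 222) [ 4.5 15.5 70. ]
keeper (550, 192) [-7.7 18.2 83. ]
keeper (530, 530) [ -7.5 -10.7  83. ]
keeper (550, 192) [-11.8  16.2  80. ]
keeper (530, 530) [-11.6 -13.8  80. ]
keeper (290, 402) [ 6.7  1.  70. ]
bar (203, 258) [20.  18.7 74. ]
bar (203, 258) [22. 20. 76.]
bar (203, 258) [24.  21.3 78.1]
bar (203, 290) [20.  16.2 74. ]
bar (203, 290) [22.  17.6 76. ]
bar (203, 290) [24.  18.9 78.1]
```

{"api": "jog_arm", "payload": {
  "deltas": [
    [[0, 0, 0], [0, 0, 0], 0.01],
    [[0, 0, 0], [0, 0, 0], 0.02],
    [[0, 0, 0], [0, 0, 0], 0.02],
    [[0, 0, 0], [0, 0, 0], 0.02]
  ]
}}

```text
t: 5.43
tool_pos: [0.5463, -0.0435, 0.1933]
tool_rot: [2.79, -0.361, 1.159]
contact_force: [-0.4, 0.7, 0.9]
opening: 0.0199
```

```bash
python3 look.py f wrist
```

```text
5.4333 uyz [ 4.4 -4.4 75.3] F [-0.39  0.66  0.87] op 0.0199 q [-0.191 -0.587  2.337 -0.082  0.608  0.113]
tilt 45.1
```

View pics/wrist_fz.png

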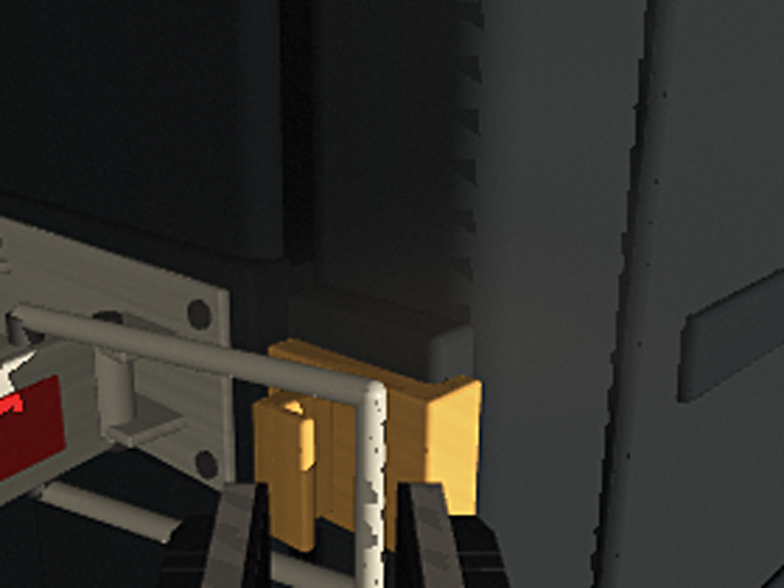

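Run:
```python
from h import *
o=np.load('obs_b.npy',allow_pickle=True).item();c=cam('wrist',o)
W=lambda x,y:(200+(x+.5)/2.8-.5,120+(y+.5)/2.8-.5)
for n,p in dict(cap1=(392,258),cap2=(395,340),root1=(482,255),root2=(480,335),pl_bl=(455,207),pl_tr=(757,295),pl_br=(733,498),brassL=(400,265),brassR=(452,275),hinge1=(617,340),hinge2=(620,410)).items():
  print(n,[uyz(onplane(c,W(*p),world(u,0,0),F)).round(0).tolist() for u in (-23,-18,-10,-5,0)])
o=np.load('obs_f.npy',allow_pickle=True).item();c=cam('wrist',o)
for p in [(370,385)]:
  for u in (-6,-4,-2): print('bar end',uyz(onplane(c,W(*p),world(u,0,0),F)).round(1))
```

```text
cap1 [[-23.0, -6.0, -118.0], [-18.0, -3.0, -110.0], [-10.0, 1.0, -98.0], [-5.0, 3.0, -90.0], [-0.0, 6.0, -83.0]]
cap2 [[-23.0, -33.0, -115.0], [-18.0, -30.0, -107.0], [-10.0, -25.0, -95.0], [-5.0, -21.0, -88.0], [-0.0, -18.0, -80.0]]
root1 [[-23.0, 6.0, -72.0], [-18.0, 8.0, -65.0], [-10.0, 12.0, -55.0], [-5.0, 14.0, -49.0], [0.0, 16.0, -43.0]]
root2 [[-23.0, -18.0, -71.0], [-18.0, -15.0, -65.0], [-10.0, -10.0, -55.0], [-5.0, -8.0, -48.0], [0.0, -5.0, -42.0]]
pl_bl [[-23.0, 17.0, -85.0], [-18.0, 19.0, -78.0], [-10.0, 22.0, -68.0], [-5.0, 24.0, -61.0], [0.0, 26.0, -55.0]]
pl_tr [[-23.0, 19.0, 18.0], [-18.0, 20.0, 22.0], [-10.0, 23.0, 28.0], [-5.0, 25.0, 31.0], [0.0, 27.0, 35.0]]
pl_br [[-23.0, -28.0, 19.0], [-18.0, -25.0, 23.0], [-10.0, -20.0, 29.0], [-5.0, -16.0, 32.0], [0.0, -13.0, 36.0]]
brassL [[-23.0, -7.0, -113.0], [-18.0, -5.0, -105.0], [-10.0, -0.0, -93.0], [-5.0, 2.0, -86.0], [0.0, 5.0, -79.0]]
brassR [[-23.0, -3.0, -85.0], [-18.0, -1.0, -79.0], [-10.0, 3.0, -68.0], [-5.0, 5.0, -61.0], [0.0, 8.0, -55.0]]
hinge1 [[-23.0, -3.0, -19.0], [-18.0, -0.0, -14.0], [-10.0, 3.0, -6.0], [-5.0, 6.0, -2.0], [0.0, 8.0, 3.0]]
hinge2 [[-23.0, -20.0, -16.0], [-18.0, -17.0, -11.0], [-10.0, -12.0, -3.0], [-5.0, -10.0, 1.0], [0.0, -7.0, 6.0]]
bar end [-6.  18.4 72.5]
bar end [-4.  19.5 74.4]
bar end [-2.  20.6 76.2]
```

```bash
cat > press.py <<'E'
import sys
from h import *
# tilt s foff  theta list -> shift from measured pose
HU,HZ,YL=-4.2,0.,-1.7
def target(th,t,s,off,w=6.5):
    l=np.array([np.sin(th),-np.cos(th)]);n=np.array([np.cos(th),np.sin(th)])
    tr=np.deg2rad(t);x=np.array([-np.cos(tr),np.sin(tr)])
    p=np.array([HU,HZ])+s*l+(off+w*abs(x@n))*n
    return p
if __name__=='__main__':
    t,s,off=map(float,sys.argv[1:4])
    for th in map(float,sys.argv[4:]):
        p=target(th,t,s,off); d=delta(world(p[0],YL,p[1]),toolR(t)); print(th,p.round(1),d[0].tolist(),(d[1]*1000).round(1).tolist())
E
python3 press.py 45 47 18 1.86; python3 press.py 45 47 3 1.86
```

```text
1.86 [34.1 36.1] [0.09, -0.1, -0.09] [-48.5, -2.6, 6.6]
1.86 [38.4 21.8] [0.09, -0.1, -0.09] [-61.7, -2.6, 13.7]
```

{"api": "jog_arm", "payload": {
  "deltas": [
    [[0, 0, 0], [0, 0, -0.03], 0.02],
    [[0, 0, 0], [0, 0, -0.06], 0.02],
    [[0, 0, 0], [-0.02, -0.0026, -0.075], 0.01],
    [[0, 0, 0], [-0.0485, -0.0026, -0.075], 0.0],
    [[0, 0, 0], [-0.0485, -0.0026, -0.05], 0.0],
    [[0, 0, 0], [-0.0485, -0.0026, -0.02], 0.0],
    [[0, 0, 0], [-0.0485, -0.0026, 0.0], 0.0],
    [[0, 0, 0], [-0.0485, -0.0026, 0.005], 0.0],
    [[0, 0, 0], [-0.0485, -0.0026, 0.005], 0.0],
    [[0, 0, 0], [-0.0485, -0.0026, 0.005], 0.0]
  ]
}}

```text
t: 6.32
tool_pos: [0.5167, -0.0328, 0.1546]
tool_rot: [2.792, -0.361, 1.156]
contact_force: [0.1, 1.0, 0.7]
opening: -0.0004
```

```bash
python3 look.py g wrist side; python3 press.py 45 47 3 1.86 1.8
```

```text
6.3167 uyz [35.7 -1.5 36.6] F [0.15 0.99 0.65] op -0.0004 q [-0.176 -0.647  2.437 -0.105  0.571  0.146]
tilt 45.0
1.86 [38.4 21.8] [0.05, -0.11, -0.09] [-13.4, 0.3, 9.2]
1.8 [39.6 19. ] [0.05, -0.11, -0.09] [-16.3, 0.4, 10.2]
```

View pics/wrist_g.png

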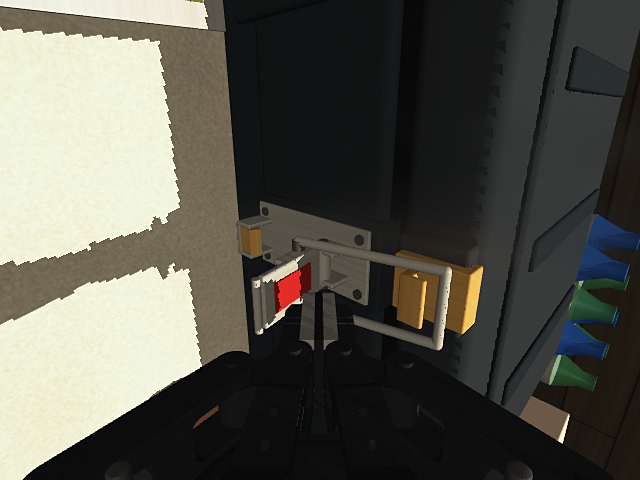

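View pics/side_gz.png

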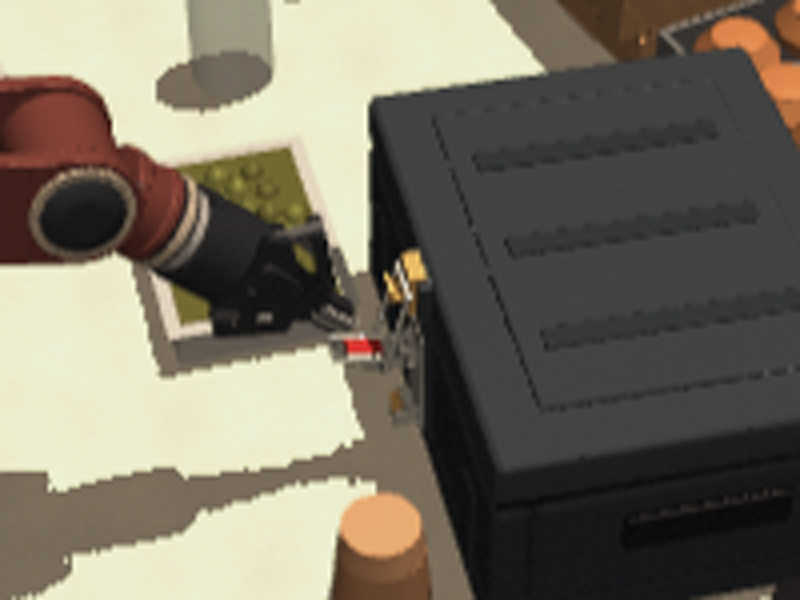

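```bash
python3 press.py 45 48 3 1.9 1.8 1.7 1.6 1.5 1.4 1.3
```

```text
1.9 [38.4 23.9] [0.05, -0.11, -0.09] [-11.9, 0.3, 7.7]
1.8 [40.6 19.2] [0.05, -0.11, -0.09] [-16.8, 0.4, 9.4]
1.7 [42.3 14.3] [0.05, -0.11, -0.09] [-21.6, 0.4, 11.6]
1.6 [43.6  9.1] [0.05, -0.11, -0.09] [-26.1, 0.4, 14.4]
1.5 [44.2  3.8] [0.05, -0.11, -0.09] [-30.3, 0.4, 17.7]
1.4 [44.2 -1.5] [0.05, -0.11, -0.09] [-34.1, 0.4, 21.4]
1.3 [43.7 -6.9] [0.05, -0.11, -0.09] [-37.5, 0.4, 25.6]
```

{"api": "jog_arm", "payload": {
  "deltas": [
    [[0, 0, 0], [-0.012, 0, 0.0075], 0.0],
    [[0, 0, 0], [-0.017, 0, 0.0095], 0.0],
    [[0, 0, 0], [-0.0215, 0, 0.0115], 0.0],
    [[0, 0, 0], [-0.026, 0, 0.0145], 0.0],
    [[0, 0, 0], [-0.0303, 0, 0.0177], 0.0],
    [[0, 0, 0], [-0.034, 0, 0.0215], 0.0],
    [[0, 0, 0], [-0.034, 0, 0.0215], 0.0]
  ]
}}

```text
t: 7.0
tool_pos: [0.5075, -0.0303, 0.1135]
tool_rot: [2.794, -0.361, 1.154]
contact_force: [0.0, 0.1, 0.1]
opening: -0.0001
```

```bash
python3 look.py i wrist
```

```text
7.0 uyz [45.3 -1.5 -4.5] F [0.03 0.07 0.13] op -0.0001 q [-0.174 -0.608  2.487 -0.126  0.484  0.17 ]
tilt 44.9
```

View pics/wrist_i.png

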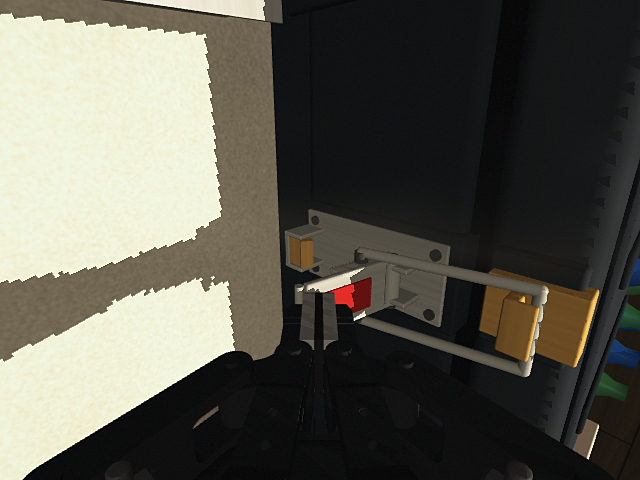

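```bash
python3 press.py 45 48 3 1.3 1.2 1.1 1.0 .9 .8 .7 .6
```

```text
1.3 [43.7 -6.9] [0.07, 0.1, -0.09] [-1.1, 0.2, 3.0]
1.2 [ 42.6 -12.2] [0.07, 0.1, -0.09] [-4.0, 0.2, 7.5]
1.1 [ 40.9 -17.3] [0.07, 0.1, -0.09] [-6.4, 0.2, 12.4]
1.0 [ 38.6 -22.2] [0.07, 0.1, -0.09] [-8.3, 0.2, 17.5]
0.9 [ 35.7 -26.9] [0.07, 0.1, -0.09] [-9.6, 0.2, 22.8]
0.8 [ 32.4 -31.2] [0.07, 0.1, -0.09] [-10.3, 0.2, 28.2]
0.7 [ 29.4 -34.4] [0.07, 0.1, -0.09] [-10.4, 0.2, 32.6]
0.6 [ 26.4 -37.2] [0.07, 0.1, -0.09] [-10.2, 0.2, 36.8]
```

{"api": "jog_arm", "payload": {
  "deltas": [
    [[0, 0, 0], [-0.001, 0, 0.003], 0.0],
    [[0, 0, 0], [-0.0025, 0, 0.0053], 0.0],
    [[0, 0, 0], [-0.004, 0, 0.0075], 0.0],
    [[0, 0, 0], [-0.0053, 0, 0.01], 0.0],
    [[0, 0, 0], [-0.0064, 0, 0.0124], 0.0],
    [[0, 0, 0], [-0.0064, 0, 0.0124], 0.0]
  ]
}}

```text
t: 7.55
tool_pos: [0.5128, -0.0316, 0.102]
tool_rot: [2.792, -0.361, 1.158]
contact_force: [0.6, -0.1, 1.3]
opening: -0.0001
```

```bash
python3 press.py 45 48 3 1.1 1.0 .9 .8 .7 .6 .5; python3 -c "
from h import *
o=ctrl.get_obs();print(uyz(o['tool_pos']).round(1),o['q'].round(3),o['contact_force']@F,o['contact_force'])"
```

```text
1.1 [ 40.9 -17.3] [0.06, -0.05, -0.09] [-1.6, 0.3, 0.2]
1.0 [ 38.6 -22.2] [0.06, -0.05, -0.09] [-3.5, 0.3, 5.3]
0.9 [ 35.7 -26.9] [0.06, -0.05, -0.09] [-4.8, 0.3, 10.6]
0.8 [ 32.4 -31.2] [0.06, -0.05, -0.09] [-5.5, 0.3, 16.0]
0.7 [ 29.4 -34.4] [0.06, -0.05, -0.09] [-5.7, 0.3, 20.4]
0.6 [ 26.4 -37.2] [0.06, -0.05, -0.09] [-5.5, 0.3, 24.5]
0.5 [ 23.1 -39.8] [0.06, -0.05, -0.09] [-5.0, 0.3, 28.7]
[ 39.9  -1.4 -16. ] [-0.175 -0.56   2.482 -0.136  0.438  0.181] 0.651887388803611 [ 0.63815851 -0.13621466  1.29402002]
```

{"api": "jog_arm", "payload": {
  "deltas": [
    [[0, 0, 0], [-0.0012, 0, 0.0025], 0.0],
    [[0, 0, 0], [-0.0022, 0, 0.005], 0.0],
    [[0, 0, 0], [-0.003, 0, 0.0078], 0.0],
    [[0, 0, 0], [-0.0035, 0, 0.0105], 0.0],
    [[0, 0, 0], [-0.0038, 0, 0.013], 0.0],
    [[0, 0, 0], [-0.004, 0, 0.0155], 0.0],
    [[0, 0, 0], [-0.004, 0, 0.0155], 0.0]
  ]
}}

```text
t: 8.13
tool_pos: [0.5208, -0.0337, 0.0884]
tool_rot: [2.792, -0.36, 1.159]
contact_force: [-0.6, 0.4, 4.8]
opening: -0.0003
```

```bash
python3 look.py j wrist side; python3 press.py 45 48 3 .9 .8 .7 .6 .5 .4 .3
```

```text
8.1333 uyz [ 31.5  -1.3 -29.6] F [-0.56  0.35  4.8 ] op -0.0003 q [-0.177 -0.493  2.468 -0.149  0.385  0.195]
tilt 45.1
0.9 [ 35.7 -26.9] [0.05, -0.07, -0.1] [-1.0, 0.4, -4.7]
0.8 [ 32.4 -31.2] [0.05, -0.07, -0.1] [-1.7, 0.4, 0.7]
0.7 [ 29.4 -34.4] [0.05, -0.07, -0.1] [-1.9, 0.4, 5.0]
0.6 [ 26.4 -37.2] [0.05, -0.07, -0.1] [-1.7, 0.3, 9.2]
0.5 [ 23.1 -39.8] [0.05, -0.07, -0.1] [-1.2, 0.3, 13.3]
0.4 [ 19.5 -42.1] [0.05, -0.07, -0.1] [-0.3, 0.3, 17.5]
0.3 [ 15.7 -44.1] [0.05, -0.07, -0.1] [0.9, 0.3, 21.5]
```

View pics/wrist_j.png

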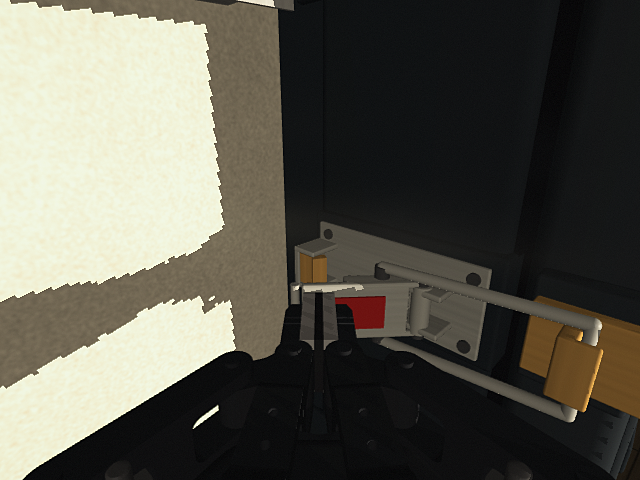

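{"api": "jog_arm", "payload": {
  "deltas": [
    [[0, 0, 0], [-0.0015, 0, 0.0025], 0.0],
    [[0, 0, 0], [-0.0019, 0, 0.005], 0.0],
    [[0, 0, 0], [-0.0018, 0, 0.0071], 0.0],
    [[0, 0, 0], [-0.0017, 0, 0.0092], 0.0],
    [[0, 0, 0], [-0.0015, 0, 0.0112], 0.0],
    [[0, 0, 0], [-0.0012, 0, 0.0133], 0.0],
    [[0, 0, 0], [-0.0012, 0, 0.0133], 0.0]
  ]
}}

```text
t: 8.82
tool_pos: [0.529, -0.0359, 0.0781]
tool_rot: [2.792, -0.361, 1.158]
contact_force: [-1.4, 0.2, 3.3]
opening: 0.0002
```

```bash
python3 -c "
from h import *
o=ctrl.get_obs();print(uyz(o['tool_pos']).round(1),o['q'].round(3),o['contact_force']@F,o['contact_force'])"; python3 press.py 45 48 3 .5 .4 .3 .25 .2 .15 .1
```

```text
[ 23.1  -1.4 -39.9] [-0.179 -0.434  2.451 -0.162  0.345  0.208] -1.3705179319068606 [-1.35193619  0.24690379  3.300902  ]
0.5 [ 23.1 -39.8] [0.06, -0.05, -0.09] [0.1, 0.3, -0.0]
0.4 [ 19.5 -42.1] [0.06, -0.05, -0.09] [1.0, 0.3, 4.1]
0.3 [ 15.7 -44.1] [0.06, -0.05, -0.09] [2.2, 0.3, 8.2]
0.25 [ 13.8 -44.9] [0.06, -0.05, -0.09] [3.0, 0.3, 10.2]
0.2 [ 11.8 -45.7] [0.06, -0.05, -0.09] [3.8, 0.3, 12.2]
0.15 [  9.8 -46.4] [0.06, -0.05, -0.09] [4.8, 0.3, 14.1]
0.1 [  7.7 -47. ] [0.06, -0.05, -0.09] [5.8, 0.3, 16.0]
```

{"api": "jog_arm", "payload": {
  "deltas": [
    [[0, 0, 0], [0.0005, 0, 0.002], 0.0],
    [[0, 0, 0], [0.001, 0, 0.0041], 0.0],
    [[0, 0, 0], [0.0016, 0, 0.0062], 0.0],
    [[0, 0, 0], [0.0022, 0, 0.0082], 0.0],
    [[0, 0, 0], [0.003, 0, 0.0102], 0.0],
    [[0, 0, 0], [0.003, 0, 0.0102], 0.0]
  ]
}}

```text
t: 9.32
tool_pos: [0.5368, -0.0381, 0.0713]
tool_rot: [2.794, -0.361, 1.153]
contact_force: [0.1, -0.4, -1.2]
opening: 0.0003
```

```bash
python3 look.py k wrist; for s in 48 54; do python3 press.py 45 $s 3 .25 .2 .15 .1 0.05 0; done
```

```text
9.3167 uyz [ 14.9  -1.6 -46.7] F [ 0.09 -0.44 -1.19] op 0.0003 q [-0.181 -0.386  2.431 -0.17   0.32   0.215]
tilt 44.9
0.25 [ 13.8 -44.9] [0.08, 0.14, -0.1] [2.0, 0.1, -0.3]
0.2 [ 11.8 -45.7] [0.08, 0.14, -0.1] [2.9, 0.1, 1.6]
0.15 [  9.8 -46.4] [0.08, 0.14, -0.1] [3.8, 0.1, 3.6]
0.1 [  7.7 -47. ] [0.08, 0.14, -0.1] [4.9, 0.1, 5.5]
0.05 [  5.6 -47.6] [0.08, 0.14, -0.1] [6.0, 0.1, 7.3]
0.0 [  3.4 -48. ] [0.08, 0.14, -0.1] [7.2, 0.1, 9.2]
0.25 [ 15.3 -50.8] [0.08, 0.14, -0.1] [-3.1, 0.1, 2.7]
0.2 [ 13.  -51.6] [0.08, 0.14, -0.1] [-2.1, 0.1, 5.0]
0.15 [ 10.7 -52.4] [0.08, 0.14, -0.1] [-1.0, 0.1, 7.1]
0.1 [  8.3 -53. ] [0.08, 0.14, -0.1] [0.2, 0.1, 9.3]
0.05 [  5.9 -53.6] [0.08, 0.14, -0.1] [1.6, 0.1, 11.4]
0.0 [  3.4 -54. ] [0.08, 0.14, -0.1] [3.0, 0.1, 13.4]
```

View pics/wrist_k.png

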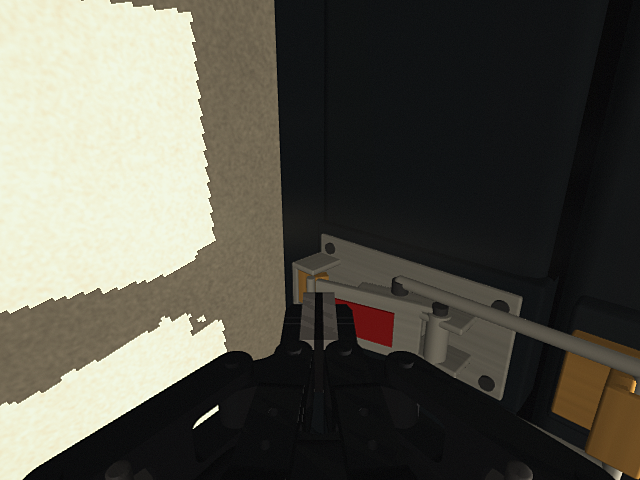

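Run:
```python
from h import *
o=np.load('obs_k.npy',allow_pickle=True).item();c=cam('wrist',o)
for th in (.1,.2,.3):
  for s,y in ((59,12.3),(59,-15.7),(20,12.3)): print(th,s,y,proj(c,world(-4.2+s*np.sin(th)+2*np.cos(th),y,-s*np.cos(th)+2*np.sin(th))).round(0))
t=np.pi/4
for sx in (-6.5,6.5):
  for y in (9.4,-12.6):
    p=uyz(o['tool_pos']);print('tip',sx,y,proj(c,world(p[0]-sx*.707,y,p[2]+sx*.707)).round(0))
im=cv2.imread('pics/wrist_k.png')[225:375,270:470]; cv2.imwrite('pics/wk_z.png',cv2.resize(im,None,fx=4,fy=4,interpolation=cv2.INTER_CUBIC))
```

```text
0.1 59 12.3 [319. 269.]
0.1 59 -15.7 [319. 320.]
0.1 20 12.3 [393. 294.]
0.2 59 12.3 [312. 273.]
0.2 59 -15.7 [312. 326.]
0.2 20 12.3 [391. 296.]
0.3 59 12.3 [305. 278.]
0.3 59 -15.7 [306. 332.]
0.3 20 12.3 [390. 298.]
tip -6.5 9.4 [305. 291.]
tip -6.5 -12.6 [306. 334.]
tip 6.5 9.4 [335. 291.]
tip 6.5 -12.6 [334. 334.]
```

View pics/wk_z.png

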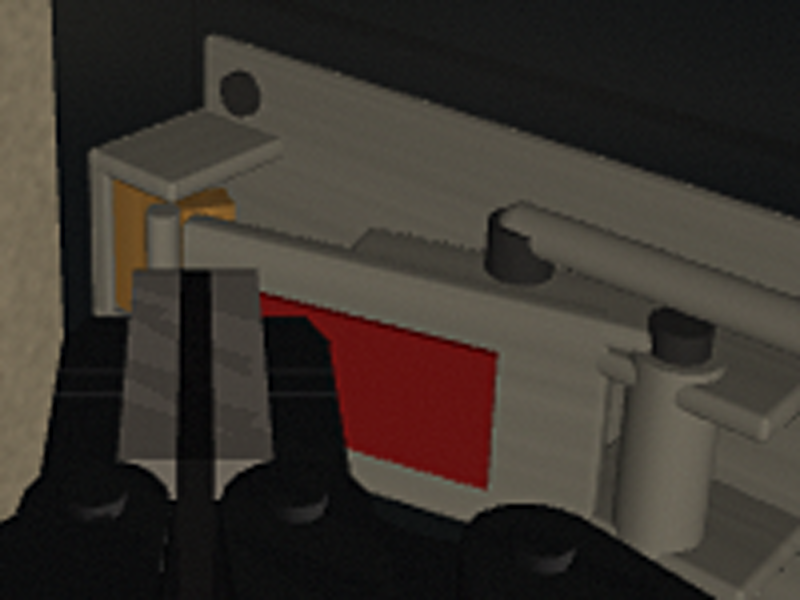

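Run:
```python
from h import *
o=np.load('obs_k.npy',allow_pickle=True).item();c=cam('wrist',o)
K=lambda x,y:(270+(x+.5)/4-.5,225+(y+.5)/4-.5)
for n,p in dict(c1=(95,150),c2=(170,195),c3=(280,145),c4=(190,115),rodtop=(163,207),leverendcorner=(190,220)).items():
  print(n,[uyz(onplane(c,K(*p),world(0,y,0),Yc)).round(0).tolist() for y in (8,10,12,14,16)])
for p in dict(p1=(205,40)).values(): print([uyz(onplane(c,K(*p),world(u,0,0),F)).round(0).tolist() for u in (-23,-20,-17)])
```

```text
c1 [[0.0, 8.0, -81.0], [3.0, 10.0, -77.0], [6.0, 12.0, -74.0], [9.0, 14.0, -70.0], [12.0, 16.0, -67.0]]
c2 [[3.0, 8.0, -64.0], [6.0, 10.0, -61.0], [9.0, 12.0, -58.0], [12.0, 14.0, -55.0], [15.0, 16.0, -52.0]]
c3 [[-18.0, 8.0, -65.0], [-14.0, 10.0, -62.0], [-11.0, 12.0, -58.0], [-7.0, 14.0, -55.0], [-4.0, 16.0, -52.0]]
c4 [[-17.0, 8.0, -81.0], [-13.0, 10.0, -77.0], [-10.0, 12.0, -74.0], [-7.0, 14.0, -70.0], [-3.0, 16.0, -67.0]]
rodtop [[6.0, 8.0, -62.0], [9.0, 10.0, -59.0], [12.0, 12.0, -56.0], [15.0, 14.0, -53.0], [17.0, 16.0, -50.0]]
leverendcorner [[6.0, 8.0, -57.0], [9.0, 10.0, -54.0], [12.0, 12.0, -51.0], [15.0, 14.0, -49.0], [18.0, 16.0, -46.0]]
[[-23.0, 17.0, -84.0], [-20.0, 18.0, -81.0], [-17.0, 20.0, -78.0]]
```

{"api": "jog_arm", "payload": {
  "deltas": [
    [[0, 0, 0], [-0.003, 0, 0.001], 0.0],
    [[0, 0, 0], [-0.0045, 0, 0.0015], 0.0],
    [[0, 0, 0], [-0.003, 0, 0.0035], 0.0],
    [[0, 0, 0], [-0.002, 0, 0.005], 0.0],
    [[0, 0, 0], [-0.001, 0, 0.0071], 0.0],
    [[0, 0, 0], [-0.001, 0, 0.0071], 0.0],
    [[0, 0, 0], [-0.001, 0, 0.0071], 0.0]
  ]
}}

```text
t: 9.95
tool_pos: [0.5419, -0.0393, 0.0671]
tool_rot: [2.792, -0.361, 1.157]
contact_force: [-0.3, -0.3, -0.7]
opening: 0.0002
```

```bash
cat > st.py <<'E'
from h import *
o=ctrl.get_obs();f=o['contact_force'];print(uyz(o['tool_pos']).round(1),'push',-(f@F).round(2),'y',(f@Yc).round(2),'z',f[2].round(2),o['q'].round(3))
E
python3 st.py; python3 press.py 45 54 3 .15 .1 .05 0
```

```text
[  9.7  -1.5 -50.9] push 0.19 y -0.4 z -0.65 [-0.182 -0.357  2.421 -0.179  0.298  0.224]
0.15 [ 10.7 -52.4] [0.06, -0.01, -0.1] [-1.7, 0.2, 0.4]
0.1 [  8.3 -53. ] [0.06, -0.01, -0.1] [-0.5, 0.2, 2.5]
0.05 [  5.9 -53.6] [0.06, -0.01, -0.1] [0.8, 0.2, 4.6]
0.0 [  3.4 -54. ] [0.06, -0.01, -0.1] [2.3, 0.2, 6.6]
```

{"api": "jog_arm", "payload": {
  "deltas": [
    [[0, 0, 0], [-0.0008, 0, 0.0015], 0.0],
    [[0, 0, 0], [-0.0004, 0, 0.0025], 0.0],
    [[0, 0, 0], [-0.0004, 0, 0.0025], 0.0]
  ]
}}

```text
t: 10.2
tool_pos: [0.5431, -0.0396, 0.0647]
tool_rot: [2.793, -0.361, 1.156]
contact_force: [0.2, 0.6, -1.2]
opening: 0.0
```

```bash
python3 st.py
```

```text
[  8.5  -1.5 -53.3] push -0.01 y 0.61 z -1.17 [-0.183 -0.347  2.418 -0.183  0.291  0.228]
```

Now small pushes of 1 mm horizontally (x +0.7, z +0.7 mm), reading the force each time.

{"api": "jog_arm", "payload": {
  "deltas": [
    [[0, 0, 0], [0.0007, 0, 0.0007], 0.0],
    [[0, 0, 0], [0.0007, 0, 0.0007], 0.0],
    [[0, 0, 0], [0.0007, 0, 0.0007], 0.0]
  ]
}}

```text
t: 10.45
tool_pos: [0.5441, -0.0399, 0.0649]
tool_rot: [2.792, -0.361, 1.157]
contact_force: [-0.2, -0.0, 1.4]
opening: -0.0002
```

```bash
python3 st.py; python3 look.py l wrist
```

```text
[  7.5  -1.5 -53.1] push 0.14 y -0.08 z 1.37 [-0.183 -0.344  2.416 -0.183  0.29   0.228]
10.45 uyz [  7.5  -1.5 -53.1] F [-0.15 -0.04  1.37] op -0.0002 q [-0.183 -0.344  2.416 -0.183  0.29   0.228]
tilt 45.0
```

View pics/wrist_lz.png

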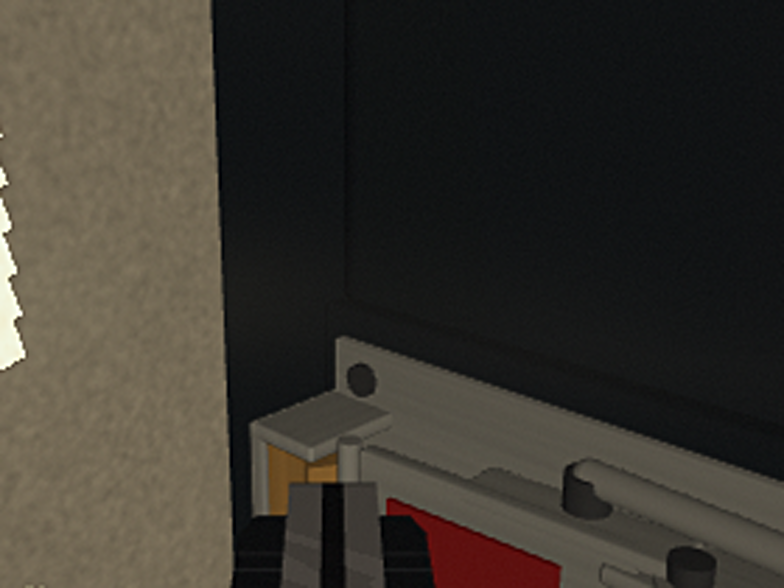

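{"api": "jog_arm", "payload": {
  "deltas": [
    [[0, 0, 0], [0.0007, 0, 0.0007], 0.0],
    [[0, 0, 0], [0.0007, 0, 0.0007], 0.0],
    [[0, 0, 0], [0.0007, 0, 0.0007], 0.0]
  ]
}}

```text
t: 10.75
tool_pos: [0.545, -0.0401, 0.0649]
tool_rot: [2.792, -0.361, 1.157]
contact_force: [0.1, -0.1, 0.5]
opening: 0.0
```

{"api": "jog_arm", "payload": {
  "deltas": [
    [[0, 0, 0], [0.0007, 0, 0.0007], 0.0],
    [[0, 0, 0], [0.0007, 0, 0.0007], 0.0],
    [[0, 0, 0], [0.0007, 0, 0.0007], 0.0]
  ]
}}

```text
t: 11.0
tool_pos: [0.5459, -0.0403, 0.0648]
tool_rot: [2.793, -0.361, 1.156]
contact_force: [-0.4, 0.2, 0.1]
opening: 0.0001
```

```bash
python3 st.py
```

```text
[  5.6  -1.5 -53.2] push 0.45 y 0.12 z 0.09 [-0.183 -0.337  2.411 -0.183  0.288  0.228]
```

{"api": "jog_arm", "payload": {
  "deltas": [
    [[0, 0, 0], [0.0007, 0, 0.0007], 0.0],
    [[0, 0, 0], [0.0007, 0, 0.0007], 0.0],
    [[0, 0, 0], [0.0007, 0, 0.0007], 0.0]
  ]
}}

```text
t: 11.25
tool_pos: [0.5465, -0.0405, 0.0645]
tool_rot: [2.793, -0.361, 1.155]
contact_force: [-7.2, 1.5, 4.9]
opening: 0.0001
```

```bash
python3 look.py m wrist; python3 st.py
```

```text
11.25 uyz [  5.   -1.5 -53.5] F [-7.2   1.55  4.88] op 0.0001 q [-0.183 -0.334  2.409 -0.183  0.288  0.228]
tilt 44.9
[  5.   -1.5 -53.5] push 6.45 y -0.32 z 4.71 [-0.183 -0.335  2.409 -0.183  0.288  0.228]
```

View pics/wrist_mz.png

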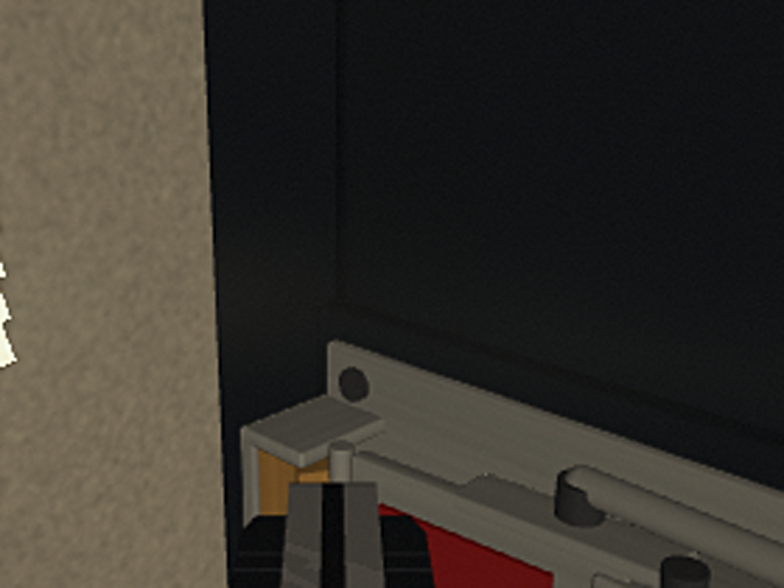

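{"api": "jog_arm", "payload": {
  "deltas": [
    [[0, 0, 0], [0.0005, 0, 0.0005], 0.0],
    [[0, 0, 0], [0.0005, 0, 0.0005], 0.0],
    [[0, 0, 0], [0.0005, 0, 0.0005], 0.0]
  ]
}}

```text
t: 11.55
tool_pos: [0.547, -0.0406, 0.0644]
tool_rot: [2.793, -0.361, 1.155]
contact_force: [-8.1, 2.3, 5.6]
opening: 0.0005
```

{"api": "jog_arm", "payload": {
  "deltas": [
    [[0, 0, 0], [0.0003, 0, 0.0003], 0.0],
    [[0, 0, 0], [0.0003, 0, 0.0003], 0.0],
    [[0, 0, 0], [0.0003, 0, 0.0003], 0.0]
  ]
}}

```text
t: 11.8
tool_pos: [0.5473, -0.0407, 0.0644]
tool_rot: [2.793, -0.36, 1.154]
contact_force: [-12.1, 2.5, 9.0]
opening: 0.0004
```

```bash
python3 st.py
```

```text
[  4.2  -1.4 -53.6] push 12.29 y -0.65 z 8.95 [-0.183 -0.331  2.407 -0.183  0.288  0.228]
```

{"api": "jog_arm", "payload": {
  "deltas": [
    [[0, 0, 0], [0.0007, 0, -0.0001], 0.0],
    [[0, 0, 0], [0.0007, 0, -0.0001], 0.0],
    [[0, 0, 0], [0.0007, 0, -0.0001], 0.0]
  ]
}}

```text
t: 12.05
tool_pos: [0.5473, -0.0406, 0.0644]
tool_rot: [2.794, -0.361, 1.153]
contact_force: [-12.6, 2.8, 7.8]
opening: 0.0003
```

```bash
python3 st.py
```

```text
[  4.2  -1.4 -53.6] push 12.91 y -0.5 z 7.83 [-0.183 -0.331  2.407 -0.182  0.29   0.227]
```

{"api": "jog_arm", "payload": {
  "deltas": [
    [[0, 0, 0], [0.0009, 0, -0.0004], 0.0],
    [[0, 0, 0], [0.0009, 0, -0.0004], 0.0],
    [[0, 0, 0], [0.0009, 0, -0.0004], 0.0]
  ]
}}

```text
t: 12.3
tool_pos: [0.5471, -0.0407, 0.0645]
tool_rot: [2.795, -0.361, 1.151]
contact_force: [-9.3, 3.0, 3.5]
opening: -0.0003
```

```bash
python3 st.py
```

```text
[  4.3  -1.5 -53.5] push 9.78 y 0.52 z 3.48 [-0.183 -0.332  2.406 -0.18   0.292  0.225]
```

{"api": "jog_arm", "payload": {
  "deltas": [
    [[0, 0, 0], [0.0006, 0, 0.0005], 0.0],
    [[0, 0, 0], [0.0006, 0, 0.0005], 0.0],
    [[0, 0, 0], [0.0006, 0, 0.0005], 0.0]
  ]
}}

```text
t: 12.55
tool_pos: [0.5497, -0.0413, 0.0666]
tool_rot: [2.792, -0.361, 1.157]
contact_force: [0.4, -0.2, 0.7]
opening: 0.0001
```

```bash
python3 st.py
```

```text
[  1.6  -1.5 -51.4] push -0.46 y -0.08 z 0.7 [-0.184 -0.329  2.402 -0.181  0.289  0.225]
```

{"api": "jog_arm", "payload": {
  "deltas": [
    [[0, 0, 0], [-0.005, 0, -0.005], 0.0],
    [[0, 0, 0], [-0.011, 0, -0.011], 0.0],
    [[0, 0, 0], [-0.014, 0, -0.03], 0.0],
    [[0, 0, 0], [-0.014, 0, -0.06], 0.0],
    [[0, 0, 0], [-0.014, 0, -0.09], 0.0],
    [[0, 0, 0], [-0.014, 0, -0.1], 0.0],
    [[0, 0, 0], [-0.014, 0, -0.1], 0.0]
  ]
}}

```text
t: 13.13
tool_pos: [0.4722, -0.0206, 0.1313]
tool_rot: [2.787, -0.36, 1.169]
contact_force: [-0.3, 0.4, -0.0]
opening: 0.0002
```

```bash
python3 look.py n wrist side top; python3 st.py
```

```text
13.1333 uyz [81.9 -1.  13.3] F [-0.31  0.42 -0.05] op 0.0002 q [-0.162 -0.825  2.57  -0.117  0.607  0.163]
tilt 45.5
[82.7 -1.5  8.4] push 0.78 y -0.2 z -0.52 [-0.162 -0.813  2.57  -0.117  0.606  0.163]
```

View pics/wrist_n.png

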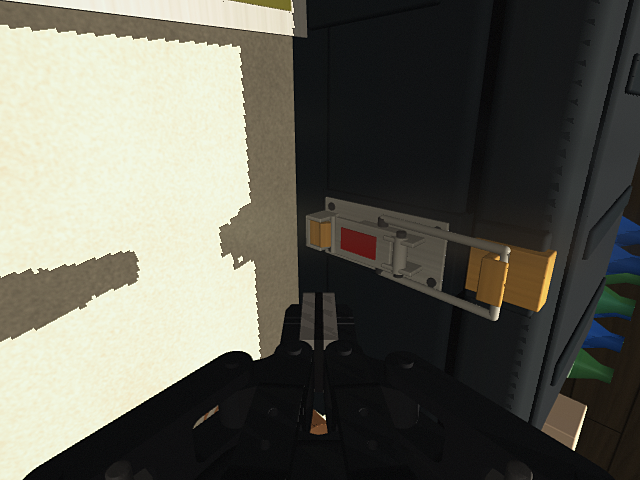

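View pics/side_n.png

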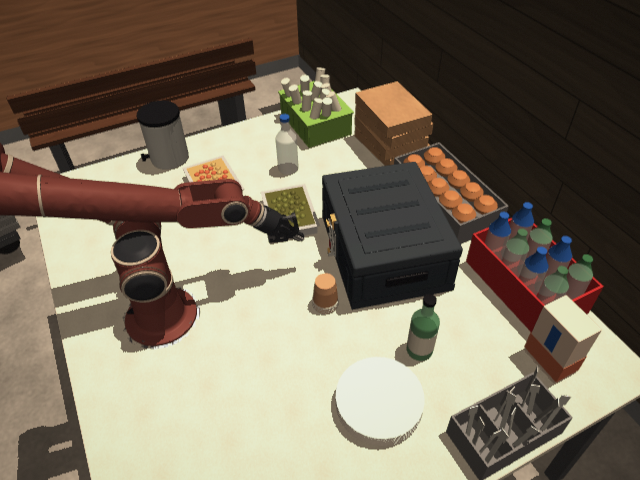

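Run:
```python
from h import *
print(delta([.44,-.011,.26],toolR(30)))
```

```text
(array([  0.06, -14.95,  -0.1 ]), array([ 0.0712, -0.0016, -0.1177]))
```

{"api": "jog_arm", "payload": {
  "deltas": [
    [[0, -3, 0], [0.02, 0, -0.015], 0.0],
    [[0, -6, 0], [0.04, 0, -0.04], 0.0],
    [[0, -9, 0], [0.055, 0, -0.065], 0.0],
    [[0, -12, 0], [0.065, 0, -0.09], 0.0],
    [[0, -15, 0], [0.071, 0, -0.115], 0.0],
    [[0, -15, 0], [0.071, 0, -0.117], 0.0],
    [[0, -15, 0], [0.071, 0, -0.117], 0.0],
    [[0, -15, 0], [0.071, 0, -0.117], 0.0]
  ]
}}

```text
t: 13.95
tool_pos: [0.44, -0.0127, 0.2575]
tool_rot: [2.95, -0.381, 0.784]
contact_force: [-0.6, 0.3, -0.7]
opening: -0.0001
```

```bash
python3 look.py o wrist; python3 st.py
python3 - <<'E'
import cv2
im=cv2.imread('pics/wrist_o.png')[160:290,250:450]; cv2.imwrite('pics/wo_z.png',cv2.resize(im,None,fx=4,fy=4,interpolation=cv2.INTER_CUBIC))
E
```

```text
13.95 uyz [115.   -1.5 139.5] F [-0.57  0.28 -0.72] op -0.0001 q [-0.171 -0.847  2.295 -0.046  1.176  0.093]
tilt 29.8
[115.4  -1.5 138.7] push -0.52 y -0.33 z -0.27 [-0.171 -0.848  2.296 -0.046  1.176  0.093]
```

View pics/wo_z.png

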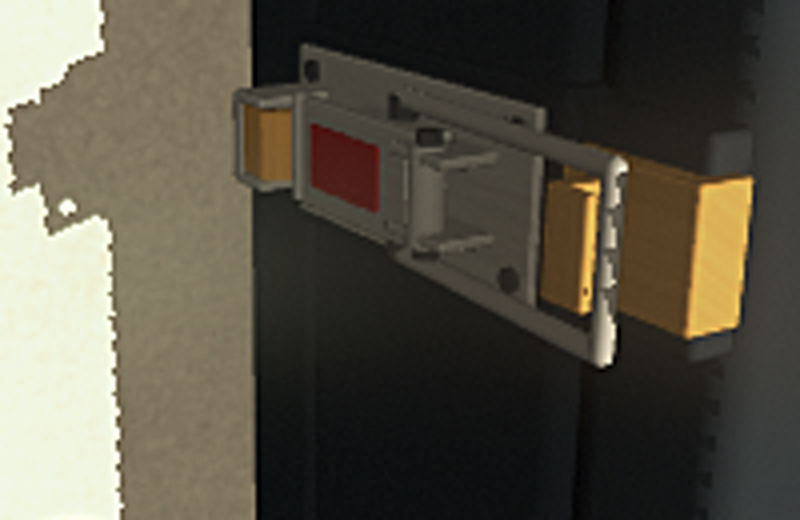

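View pics/top_n.png

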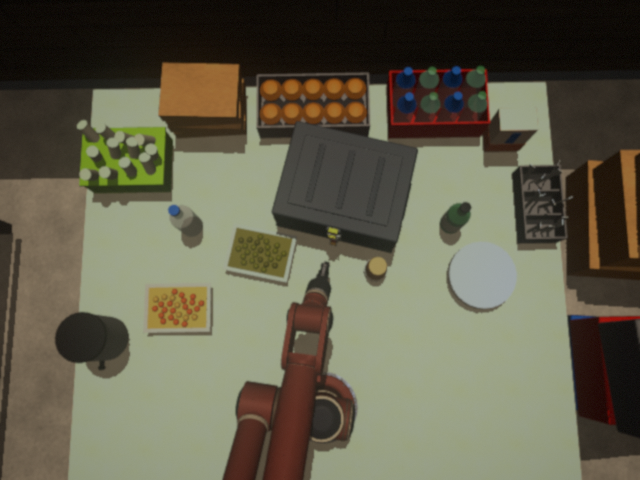

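Run:
```python
from h import *
o=np.load('obs_o.npy',allow_pickle=True).item();c=cam('wrist',o)
K=lambda x,y:(250+(x+.5)/4-.5,160+(y+.5)/4-.5)
for z in (70,64): print('lip front top',z,[uyz(onz(c,K(*p),.118+z/1000)).round(1).tolist() for p in [(583,185),(578,312)]],'rear',uyz(onz(c,K(599,183),.118+z/1000)).round(1))
for z in (83,77): print('block front top',z,[uyz(onz(c,K(*p),.118+z/1000)).round(1).tolist() for p in [(697,180),(688,338)]])
for z in (54,60,66): print('bar',z,[uyz(onz(c,K(*p),.118+z/1000)).round(1).tolist() for p in [(615,160),(604,365)]])
for u in (-3,-1,1): print('lever end',[uyz(onplane(c,K(*p),world(u,0,0),F)).round(1).tolist() for p in [(300,97),(298,200)]])
a=cv2.imread('pics/top0.png').astype(int);b=cv2.imread('pics/top_n.png').astype(int)
d=(abs(a-b).sum(2)>60).astype('uint8');n,l,s,ce=cv2.connectedComponentsWithStats(d)
print([(s[i].tolist()) for i in range(1,n) if s[i,4]>12])
```

```text
lip front top 70 [[12.6, 18.4, 70.0], [11.7, -5.8, 70.0]] rear [ 8.9 18.2 70. ]
lip front top 64 [[7.2, 16.3, 64.0], [6.3, -8.6, 64.0]] rear [ 3.3 16.2 64. ]
block front top 83 [[-1.8, 20.3, 83.0], [-3.4, -9.5, 83.0]]
block front top 77 [[-8.1, 18.1, 77.0], [-9.7, -12.6, 77.0]]
bar 54 [[-9.5, 16.9, 54.0], [-10.8, -26.2, 54.0]]
bar 60 [[-3.9, 18.8, 60.0], [-5.1, -23.0, 60.0]]
bar 66 [[1.7, 20.7, 66.0], [0.5, -19.8, 66.0]]
lever end [[-3.0, 11.3, -54.9], [-3.0, -16.0, -55.7]]
lever end [[-1.0, 12.1, -51.5], [-1.0, -14.9, -52.4]]
lever end [[1.0, 12.9, -48.2], [1.0, -13.9, -49.0]]
[[335, 233, 6, 5, 14], [58, 242, 285, 238, 15855], [81, 325, 26, 20, 175], [336, 386, 12, 9, 29], [319, 393, 16, 5, 21], [299, 396, 17, 33, 156], [335, 410, 21, 39, 282], [290, 433, 20, 31, 106], [304, 437, 29, 43, 836], [257, 440, 6, 23, 39]]
```

```bash
python3 -c "
from h import *
print(job.finish_job())"
```

```text
the job is handed in; nothing more can be done
None
```

The carrier is latched, and I handed the job in at about 14 s of the 48 s allowed. I gripped the wire loop, swung it over the lip and let it drop into the brass keeper. I then pressed the lever down with the closed fingers until it snapped home, and backed the arm clear.

**Lid and latch:** the last wrist picture puts the lip top 6 mm lower than at the start, which matches the lid being drawn down from 184 to 178 mm. The cross bar sits behind the lip, and the lever lies flat in its catch.

**Force:** the highest force I read was about 15 N in total, with about 13 N of push on the lever. I read it only at the end of each move. At the snap the lever gave way and the reading fell to zero.

**Other objects:** comparing the top view from just after the snap with the first one, nothing else on the table had moved. The arm was touching nothing at the end.

Two things disagreed with what I expected or came close to a limit:
- **Latch offset:** I measured the latch about 5 mm sideways of the keeper, right at the stated limit. The loop still cleared the lip.
- **Joint range:** while backing off, the third joint came to 2.57 rad, just inside its 2.58 rad limit. I moved it away from there straight after.

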